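# Load the embossing die with its round and square wooden blanks

## Robot

A 6-joint arm with a two-finger parallel gripper is mounted at the origin on the work surface. World frame = base frame: x ahead of the robot, y to its left, z up, the work surface at z = 0. Lengths are in m, angles in rad, forces in N, time in s.
With the tool pointing down it reaches from about 0.375 to 0.9 m from the base axis. Payload 3.1 kg.
Tool frame: the origin (TCP) lies midway between the tips of the shut fingers; the grasp point (between the pads) lies 19 mm behind it (manip.hold_point_z is the distance from the TCP to the grasp point, in m); x points along the fingers, y is the direction in which the jaws open and shut, and the axes are right-handed (so a half turn about x gives the same grasp; the last joint's range is limited). The gripper opens to 85 mm and grips with 20 to 120 N. Pads are 22 mm wide; open, the fingers measure 114 mm over their backs; the gripper's body (76 mm by 85 mm) begins 54 mm behind the grasp point. The pads swing forward as they close: fully open they stand 13 mm farther back than shut.
Start: joints at [1.107, 0.527, 1.433, -0, 1.181, -0.178], TCP at [0.176, 0.6, 0.209] pointing down, gripper open.
Joint ranges: [-3.08, 3.08], [-0.75, 2.2], [0.22, 2.44], [-1.43, 4.57], [0, 2.65], [-2.85, 2.85]. Speed limits (rad/s): [2.79, 2.79, 3.14, 3.14, 3.14, 3.14].

## Interface

Orientations are given as a unit quaternion [x, y, z, w].
In Python, from station import manip, snapshot gives the robot as it stands.
- The arm moves only by the shell command python3 -m crank 'ROWS' [FORCE]. ROWS is JSON, a list of rows, each a list of 5 numbers: the finger opening in m, from 0 to 0.0854, then the shift along the tool's x, y, z in m, then the turn about the tool's x in rad. In form: [[grip, tx, ty, tz, yaw], ...]. A call has 1 to 5 rows; each row shifts and turns the commanded pose from where the row before left it, along the tool's axes as they then stand; what a row does not reach is not made up. A row lasts 1/10 s, in which the tool goes at most 50 mm and 8.59 degrees, less where a joint would pass 70% of its speed; a pose out of reach is approached as far as the arm can. A call is refused whole if a number of a shift passes 0.05 or a number of a turn 0.15, either way. A call with a gripper value outside its range is refused whole. The fingers move at their own pace and stop on an object; FORCE is the grip in N (left out, the last holds). Time passes only in rows, so rows that do not move let the fingers close. It gives the time, the measured TCP pose, the force and the opening at its end, in the units of the state.
- manip.sense(): the state, without advancing time (a new reading comes with each control period).
- snapshot(name): name is "side" or "top" or "wrist"; returns a dict with "image" (400x640x3 uint8, blue, green, red), "range_z" (400x640 float32, m along the optical axis (not along the pixel's ray), 0 where there is no reading), "vertical_fov" (degrees; the focal length in pixels is half the picture's height over the tangent of half this angle, whatever the lens; pixels are square), "cx", "cy" (the principal point, pixels), "extrinsics" (4x4, takes a point from world to camera coordinates); the wrist camera has in their place "T_tool_cam" (4x4, takes a point from camera to tool coordinates, whose origin is the TCP and whose axes are the tool frame's). Camera axes: x right, y up, looking along -z (the intrinsics and any distortion apply to the point x, -y, -z); pixel columns grow to the right and rows downward; lengths in m; the calibration is good to about 2 mm. The wrist camera is an equidistant fisheye: a pixel r from the principal point sees the ray r / f radians off the axis. A picture is of the moment at which its call begins: read the wrist's pose just before it.
- manip.sign_off(): hands the job in, once; it reports no verdict.
The state is a dict: "t": time; "q": joint angles; "qd": joint speeds; "tau": joint torques, N m; "tcp_pos": TCP position; "tool_rot": TCP orientation; "force": force on the tool from outside, world axes, zero at the start; "ft_torque": the same for the moment, N m; "finger_gap": opening from 0.0 (shut) to 1.0 (fully open).
Only numpy, scipy, OpenCV 4.12 (cv2) and the standard library are available. Lean on these libraries where they do the work, as an engineer would, in place of code of your own. Each camera call takes 0.05 s, during which the arm holds its last target.

## Task

Load the steel embossing die: lay the round wooden blank in the round cavity and the square wooden blank in the square cavity, each lying flat and fully home on the cavity floor, and let go of them. Leave the oblong blank, the jar, and the tape roll where they are.

Things in the scene. Friction and masses are not known exactly. Their poses are not given: they have to be found in the camera images.
- die: Plain steel die block lying flat on the table, fixed (it does not move in a run), 100 mm (its x) by 240 mm (its y) by 20 mm high; origin at the centre of its underside, z up. Its top has two shallow cavities with flat, darker floors, 6 mm deep with slightly chamfered mouths (1.5 mm): a round one 69 mm in diameter centred at y = -60 mm, and a square one 63 x 63 mm, sides parallel to the block's sides, centred at y = +60 mm. The block may lie at any yaw.
- round_cavity (a point): Centre of the floor of the round cavity in the die, 14 mm above the table (6 mm below the die's top face). Axes as the die's.
- square_cavity (a point): Centre of the floor of the square cavity in the die, 14 mm above the table (6 mm below the die's top face). Axes as the die's, so x and y run along the cavity's sides.
- round_blank: Loose round disc of plain light wood, 66 mm in diameter and 14 mm thick, lying flat on the table, about 25 to 50 g. Origin at its very centre (7 mm above its underside); z is the disc's axis. Both faces are alike. Seated, it stands 8 mm proud of the die.
- square_blank: Loose square tile of plain light wood, 60 x 60 mm and 14 mm thick, lying flat on the table at any yaw, about 25 to 50 g. Origin at its very centre (7 mm above its underside); x and y along its sides. Both faces are alike and any quarter turn fits. Seated, it stands 8 mm proud of the die.
- oblong_blank: Loose oblong tile of the same wood, 100 (x) x 45 (y) x 14 mm, lying flat near the other blanks; origin at its very centre. It fits no cavity here: to be left alone.
- jar: Bystander: glass jar with white lid, 64 mm in diameter, 75 mm high, standing on the table; origin at the centre of its underside.
- tape_roll: Bystander: paper tape roll lying flat, 90 mm outside diameter, 24 mm high; origin at the centre of its underside.
Things that resemble listed ones, but are neither listed nor needed, are in the scene too. What is shaped like the round_blank but blue or green is not meant.

How it is judged:
By the outcome, as a careful person would: the job done as asked, in the order asked, and still so for the second after the job is handed in, with the robot touching nothing.
It also fails if it takes over 61 s, if anything falls off the work surface, if the arm or the gripper's body presses on something with over 40 N, if the wrist force passes 120 N, or if a joint passes its speed limit or range.

## Working session

There is one attempt and no reset: what is moved stays moved. The work goes in short steps, Python scripts to look and compute and a shell command to move; the robot and the scene stay as the last step left them, time stands still between calls to the robot, and variables do not carry over. Pictures are saved under pics/ and viewed, and the job is handed in when it is done.

```bash
ls; mkdir -p pics; cat > h.py <<'E'
import numpy as np, cv2
from station import manip, snapshot
E
python3 - <<'E'
from h import *
s=manip.sense(); print(s)
print(manip.hold_point_z)
for n in ("top","side","wrist"):
    d=snapshot(n); cv2.imwrite(f"pics/{n}0.png",d["image"]); np.savez(f"{n}0.npz",**d)
    print(n,d["vertical_fov"],d["cx"],d["cy"],d.get("extrinsics",d.get("T_tool_cam")))
E
```

```text
pics
{'t': 0.0, 'q': array([ 1.10649643e+00,  5.28473002e-01,  1.43392259e+00, -9.12365694e-06,
        1.18141182e+00, -1.78506468e-01]), 'qd': array([-4.65280445e-04, -1.74787326e-04,  1.12434710e-04,  4.41602616e-05,
        3.47244131e-05, -2.35098664e-03]), 'tau': array([-1.14106930e-03, -4.42351127e+01, -1.78019947e+01, -3.30890989e-04,
        8.54873098e-03, -1.15754028e-05]), 'tcp_pos': array([0.17582225, 0.59894601, 0.20772304]), 'tool_rot': array([ 0.09995455,  0.70014396, -0.10144232,  0.6996549 ]), 'force': array([-1.34022142, -0.52509388,  0.50649664]), 'ft_torque': array([-0.03395949,  0.01291652,  0.02387682]), 'finger_gap': 1.0021878033505884}
0.0187
top 57.08776602659816 318.9647475707301 198.02976010850142 [[ 1.82758586e-03 -9.99998171e-01  5.63368698e-04 -6.98497560e-02]
 [ 9.94418802e-01  1.87681782e-03  1.05488030e-01 -5.90426021e-01]
 [-1.05488894e-01  3.67435994e-04  9.94420413e-01 -1.13701685e+00]
 [ 0.00000000e+00  0.00000000e+00  0.00000000e+00  1.00000000e+00]]
side 56.27856282561519 318.9860403020809 200.8928837440087 [[ 0.92826396 -0.37168891 -0.01316697 -0.56242047]
 [ 0.25228568  0.60326179  0.75658915 -0.12438015]
 [-0.27327267 -0.70563629  0.65375797 -0.84577282]
 [ 0.          0.          0.          1.        ]]
wrist 65.70646984690485 326.56857338648615 198.7795494898331 [[ 1.16085701e-05  2.82872937e-01 -9.59157391e-01 -1.65229965e-01]
 [ 9.99999787e-01 -6.28828248e-04 -1.73349992e-04 -4.58069159e-04]
 [-6.52181284e-04 -9.59157185e-01 -2.82872885e-01 -7.27165929e-02]
 [ 0.00000000e+00  0.00000000e+00  0.00000000e+00  1.00000000e+00]]
```

View pics/top0.png

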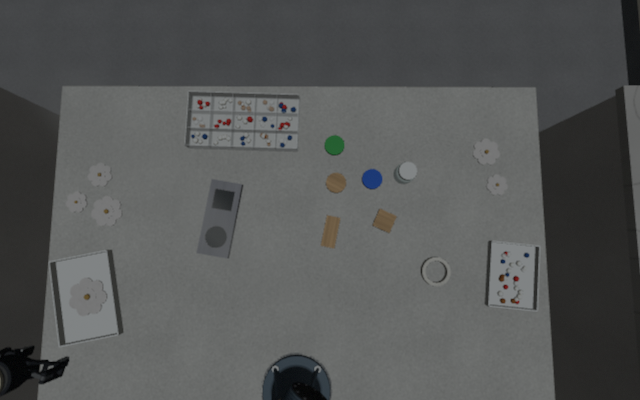

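View pics/side0.png

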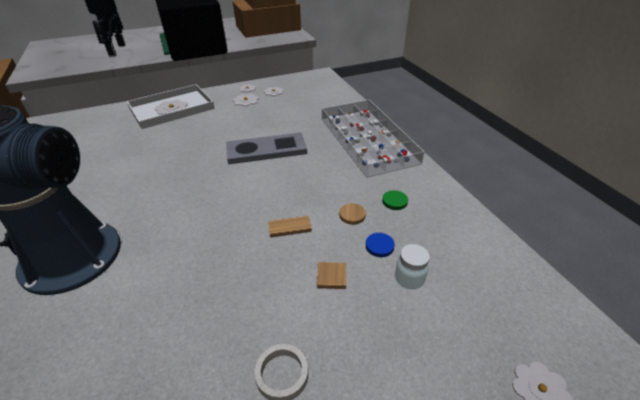

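View pics/wrist0.png

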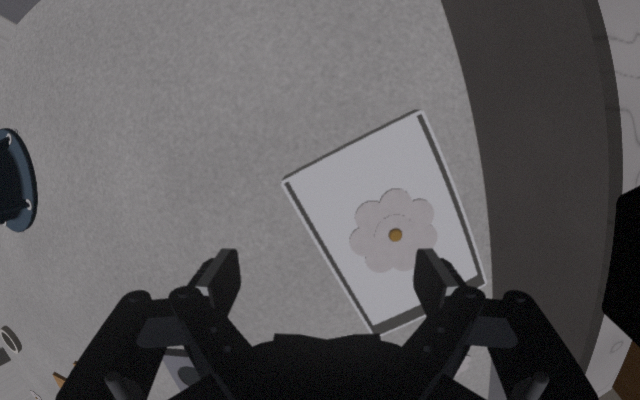

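Top view: the round wood blank is at (336,183). It could be confused with the green disc at (334,145), the blue disc at (372,179), the jar lid at (406,172) or the tape roll at (436,271). The square tile is at (385,220), and the oblong at (331,232) could be mistaken for it. The die is at (220,218), with its square cavity at (224,199) and round cavity at (215,236). By the description I take the wood disc and the square tile. Next I'll measure and make a close crop.

```bash
cat > h.py <<'E'
import numpy as np, cv2
from scipy.spatial.transform import Rotation as R
from station import manip, snapshot
def rays(d,uv,Twc=None):
    uv=np.atleast_2d(np.asarray(uv,float)); H=400
    f=H/2/np.tan(np.radians(d["vertical_fov"])/2)
    x=(uv[:,0]-d["cx"]); y=(uv[:,1]-d["cy"])
    if Twc is None:
        E=np.array(d["extrinsics"]); Twc=np.linalg.inv(E)
        v=np.c_[x/f,-y/f,-np.ones(len(x))]
    else:
        r=np.hypot(x,y); th=r/f; k=np.sin(th)/np.maximum(r,1e-9)
        v=np.c_[x*k,-y*k,-np.cos(th)]
    return Twc[:3,3], v@Twc[:3,:3].T
def plane(d,uv,z,Twc=None):
    o,v=rays(d,uv,Twc); return o+v*((z-o[2])/v[:,2])[:,None]
def proj(d,P):
    E=np.array(d["extrinsics"]); p=np.atleast_2d(P)@E[:3,:3].T+E[:3,3]
    f=200/np.tan(np.radians(d["vertical_fov"])/2)
    return np.c_[d["cx"]+f*p[:,0]/-p[:,2], d["cy"]-f*p[:,1]/-p[:,2]]
def wristT(s,d):
    T=np.eye(4); T[:3,:3]=R.from_quat(s["tool_rot"]).as_matrix(); T[:3,3]=s["tcp_pos"]
    return T@np.array(d["T_tool_cam"])
def wood(img,vmin=60):
    h=cv2.cvtColor(img,cv2.COLOR_BGR2HSV)
    m=((h[...,0]>5)&(h[...,0]<25)&(h[...,1]>70)&(h[...,2]>vmin)).astype(np.uint8)
    return cv2.morphologyEx(m,cv2.MORPH_CLOSE,np.ones((3,3)))
E
python3 - <<'E'
from h import *
d=dict(np.load("top0.npz")); print(d.keys())
im=d["image"]
cv2.imwrite("pics/crop0.png",cv2.resize(im[120:280,180:460],None,fx=2.8,fy=2.8,interpolation=cv2.INTER_CUBIC))
n,l,st,c=cv2.connectedComponentsWithStats(wood(im))
for i in range(1,n):
    if st[i,4]>100:
        ct=cv2.findContours((l==i).astype(np.uint8),0,1)[0][0][:,0,:]
        P=plane(d,ct,.014)
        print(c[i],st[i,4],plane(d,c[i],.014).round(4),cv2.minAreaRect((P[:,:2]*1000).astype(np.float32)))
g=cv2.cvtColor(im,cv2.COLOR_BGR2GRAY)
h=cv2.cvtColor(im,cv2.COLOR_BGR2HSV)
print(im[215,222],im[199,224],im[236,215],im[215,260], d["range_z"][[215,199,236],[222,224,215]])
o,v=rays(d,[[222,215],[336,183],[385,220]])
for i,(u,w) in enumerate([(222,215),(336,183),(385,220)]): print((o+v[i]*d["range_z"][w,u]).round(4))
E
```

```text
dict_keys(['image', 'range_z', 'vertical_fov', 'cx', 'cy', 'extrinsics'])
[335.60677966 182.40677966] 295 [[ 0.6434 -0.1226  0.014 ]] ((643.810302734375, -122.54437255859375), (59.422767639160156, 61.46107482910156), 63.41761016845703)
[383.99375 220.35625] 320 [[ 0.5208 -0.2773  0.014 ]] ((520.3175048828125, -277.17431640625), (58.98884582519531, 57.61094284057617), 65.92716979980469)
[330.14321608 231.36934673] 398 [[ 0.4854 -0.1047  0.014 ]] ((485.47540283203125, -104.54974365234375), (41.44032669067383, 96.0974349975586), 78.47025299072266)
[91 88 86] [44 43 40] [63 64 61] [104 106 104] [1.1727167 1.1857672 1.1724876]
[0.5366 0.2404 0.0209]
[ 0.641  -0.1237  0.0166]
[ 0.5219 -0.2802  0.0155]
```

View pics/crop0.png

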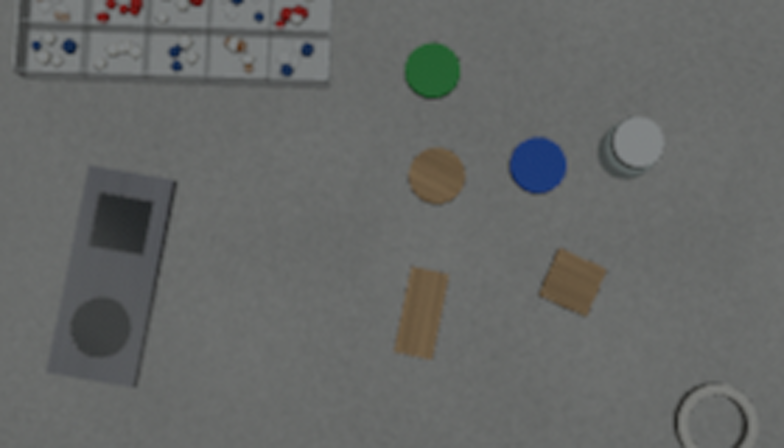

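The crop shows a plain wood disc at about (437,176), separate from the blue and green discs, and a square tile at (573,282). The oblong at (422,313) is clearly longer. The sizes agree with the description: about 61 mm round, 58 mm square and 96×41 mm in the mask. Next is the die pose from the top view.

```bash
python3 - <<'E'
from h import *
d=dict(np.load("top0.npz")); im=d["image"]; 
print("tool axes\n",R.from_quat(manip.sense()["tool_rot"]).as_matrix().round(3))
h=cv2.cvtColor(im,cv2.COLOR_BGR2HSV)
roi=im[165:270,185:255].astype(int)
# die darker than table: use brightness
g=cv2.cvtColor(im,cv2.COLOR_BGR2GRAY)
m=np.zeros_like(g); m[170:265,190:250]=((g<95)|((im[...,0].astype(int)-im[...,2])>3))[170:265,190:250]
m=cv2.morphologyEx(m,cv2.MORPH_OPEN,np.ones((3,3)));
n,l,st,c=cv2.connectedComponentsWithStats(m); i=1+st[1:,4].argmax()
ct=cv2.findContours((l==i).astype(np.uint8),0,1)[0][0][:,0,:]
print(st[i],cv2.minAreaRect((plane(d,ct,.02)[:,:2]*1000).astype(np.float32)))
for thr,nm in ((72,"cav"),):
    m=np.zeros_like(g); m[170:265,190:250]=(g<thr)[170:265,190:250]
    n,l,st,c=cv2.connectedComponentsWithStats(m)
    for i in range(1,n):
        if st[i,4]>80:
            ct=cv2.findContours((l==i).astype(np.uint8),0,1)[0][0][:,0,:]
            print(c[i],st[i,4],plane(d,c[i],.014).round(4),cv2.minAreaRect((plane(d,ct,.014)[:,:2]*1000).astype(np.float32)))
E
```

```text
tool axes
 [[-0.001  0.282  0.959]
 [-0.002  0.959 -0.282]
 [-1.    -0.002 -0.   ]]
[ 197  179   46   79 2481] ((527.35400390625, 246.5078582763672), (106.22516632080078, 239.87783813476562), 80.28280639648438)
[222.96446701 199.20558376] 394 [[0.588  0.2406 0.014 ]] ((588.3963012695312, 241.30029296875), (64.89751434326172, 64.49046325683594), 80.22007751464844)
[215.42521994 236.53665689] 341 [[0.4683 0.2612 0.014 ]] ((468.4842834472656, 262.44976806640625), (60.25630569458008, 64.21710968017578), 0.10556330531835556)
```

```bash
python3 -m crank '[[0.085,0,-0.016,0.029,-0.04],[0.085,0,-0.016,0.029,-0.04],[0.085,0,-0.016,0.029,-0.037],[0.085,0,-0.016,0.029,0],[0.085,0,-0.016,0.029,0]]' 40
python3 -m crank '[[0.085,0,-0.012,0.03,0],[0.085,0,-0.012,0.03,0],[0.085,0,-0.012,0.03,0],[0.085,0,-0.012,0.03,0],[0.085,0,-0.012,0.03,0]]'
```

```text
t: 0.65
tcp_pos: [0.3012, 0.4896, 0.2084]
tool_rot: [0.059, 0.705, -0.06, 0.704]
force: [1.2, -0.2, 0.8]
finger_gap: 0.992
t: 1.15
tcp_pos: [0.4392, 0.4054, 0.2084]
tool_rot: [0.059, 0.705, -0.06, 0.704]
force: [0.6, 0.4, -0.3]
finger_gap: 0.995
```

```bash
cat >> h.py <<'E'
def delta(x,y,z,yawz=None):
    """shift in tool axes to reach world TCP; turn so that tool z points at yawz deg (mod 180 not applied)"""
    s=manip.sense(); M=R.from_quat(s["tool_rot"]).as_matrix()
    cur=np.degrees(np.arctan2(M[1,2],M[0,2]))
    print("tcp",s["tcp_pos"].round(4),"zyaw",round(cur,2),"q6",s["q"][5].round(2),"F",s["force"].round(1),"t",s["t"])
    print("shift tool",(M.T@(np.array([x,y,z])-s["tcp_pos"])).round(4), "turn", None if yawz is None else round(float(np.radians(cur-yawz)),4))
def shot(name):
    s=manip.sense(); d=snapshot("wrist"); cv2.imwrite(f"pics/{name}.png",d["image"]); np.savez(name+".npz",**d,W=wristT(s,d)); print("tcp",s["tcp_pos"].round(4)); return s,d,wristT(s,d)
E
python3 -m crank '[[0.085,0,-0.03,0.02,0],[0.085,0,-0.03,0.02,0],[0.085,0,-0.03,0.02,0],[0.085,0,-0.03,0.02,0],[0.085,0,-0.018,0.034,0]]'
python3 -m crank '[[0.085,0,0,0,0],[0.085,0,0,0,0],[0.085,0,0,0,0]]'
python3 - <<'E'
from h import *
shot("w1")
delta(.528,.25,.2,-9.7)
E
```

```text
t: 1.65
tcp_pos: [0.5257, 0.2491, 0.2083]
tool_rot: [0.059, 0.706, -0.06, 0.703]
force: [0.9, 1.1, -0.3]
finger_gap: 0.996
t: 1.95
tcp_pos: [0.5266, 0.2515, 0.2083]
tool_rot: [0.059, 0.705, -0.06, 0.704]
force: [0.3, 0.5, 0.2]
finger_gap: 0.997
tcp [0.5266 0.2515 0.2083]
tcp [0.5264 0.2518 0.2084] zyaw -9.61 q6 -1.15 F [ 0.2 -0.4 -0.1] t 2.0
shift tool [ 0.0084 -0.0015  0.0018] turn 0.0017
```

View pics/w1.png

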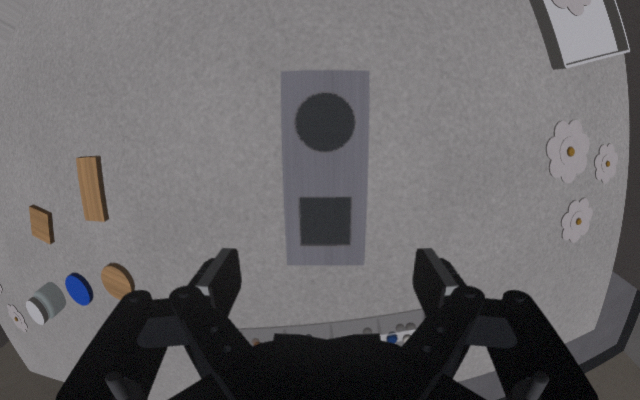

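The wrist view shows the die squarely, with the round cavity at (325,122) and the square cavity at (326,221). I'll convert those to positions.

```bash
cat > die.py <<'E'
from h import *
import sys
d=dict(np.load(sys.argv[1]+".npz")); im=d["image"]; W=d["W"]
g=cv2.GaussianBlur(cv2.cvtColor(im,cv2.COLOR_BGR2GRAY),(3,3),0)
x0,y0,x1,y1=map(int,sys.argv[2:6]); thr=int(sys.argv[6])
m=np.zeros_like(g); m[y0:y1,x0:x1]=(g<thr)[y0:y1,x0:x1]
n,l,st,c=cv2.connectedComponentsWithStats(m)
for i in range(1,n):
    if st[i,4]>500:
        ct=cv2.findContours((l==i).astype(np.uint8),0,1)[0][0][:,0,:]
        for z in (.014,.02):
            P=(plane(d,ct,z,W)[:,:2]*1000).astype(np.float32)
            print(c[i].round(1),st[i,4],"z",z,"rect",[np.round(q,1) for q in cv2.minAreaRect(P)],"circ",np.round(cv2.minEnclosingCircle(P)[0],1),round(cv2.minEnclosingCircle(P)[1],1))
E
python3 die.py w1 285 75 365 255 60
python3 - <<'E'
from h import *
d=dict(np.load("w1.npz")); im=d["image"]; W=d["W"]
print(im[170,270:380:6].tolist()); print(im[60:80:2,325].tolist(),im[255:275:2,325].tolist())
b=im[...,0].astype(int)-im[...,2]
b=cv2.blur(b.astype(np.float32),(3,3)); print(b[170,270:380:5].round())
m=np.zeros(b.shape,np.uint8); m[50:285,265:385]=(b>6)[50:285,265:385]|(cv2.cvtColor(im,6)<50)[50:285,265:385]
n,l,st,c=cv2.connectedComponentsWithStats(m); i=1+st[1:,4].argmax()
ct=cv2.findContours((l==i).astype(np.uint8),0,1)[0][0][:,0,:]
print(st[i],cv2.minAreaRect((plane(d,ct,.02,W)[:,:2]*1000).astype(np.float32)))
E
```

```text
[324.7 121.8] 2555 z 0.014 rect [array([468.1, 259.2]), array([64.7, 65.3]), np.float64(80.4)] circ [467.9 259.1] 33.4
[324.7 121.8] 2555 z 0.02 rect [array([467.9, 259.3]), array([63.6, 64.2]), np.float64(80.4)] circ [467.6 259.1] 32.8
[324.9 220.3] 2220 z 0.014 rect [array([587.2, 238.8]), array([60.4, 59.7]), np.float64(80.4)] circ [587.2 238.8] 41.8
[324.9 220.3] 2220 z 0.02 rect [array([585. , 239.2]), array([59.4, 58.7]), np.float64(80.4)] circ [585.  239.2] 41.1
[[133, 129, 134], [127, 126, 129], [120, 114, 114], [110, 100, 102], [108, 100, 101], [106, 98, 101], [108, 100, 101], [110, 101, 102], [107, 100, 101], [106, 98, 99], [108, 99, 102], [107, 98, 100], [108, 100, 101], [109, 99, 101], [109, 101, 102], [107, 97, 99], [110, 104, 104], [130, 131, 133], [136, 136, 138]]
[[133, 132, 133], [134, 133, 135], [129, 128, 131], [127, 127, 129], [131, 130, 132], [113, 108, 108], [106, 96, 98], [104, 99, 98], [109, 100, 101], [110, 101, 102]] [[104, 96, 97], [105, 97, 99], [104, 97, 99], [107, 98, 98], [105, 97, 100], [115, 112, 112], [123, 121, 124], [120, 118, 123], [127, 123, 127], [130, 127, 131]]
[-1. -1. -2.  7.  8.  7.  8.  7.  8.  7.  7.  7.  6.  7.  8.  7.  7.  7.
  8.  7. -1. -1.]
[ 282   71   86  194 9618] ((526.6223754882812, 249.03436279296875), (97.64019012451172, 237.10037231445312), 80.51261901855469)
```

```bash
python3 -m crank '[[0.085,0,-0.025,0.012,0],[0.085,0,-0.035,0.018,0],[0.085,0,-0.035,0.018,0],[0.085,0,-0.035,0.018,0],[0.085,0,-0.035,0.018,0]]'
python3 -m crank '[[0.085,0,-0.035,0.018,0],[0.085,0,-0.035,0.018,0],[0.085,0,-0.035,0.018,0],[0.085,0,-0.035,0.018,0],[0.085,0,-0.035,0.018,0]]'
python3 -m crank '[[0.085,0.02,-0.011,0.004,0],[0.085,0.02,0,0,0],[0.085,0.02,0,0,0],[0.085,0,0,0,0],[0.085,0,0,0,0]]'
cat > blank.py <<'E'
from h import *
import sys
s,d,W=shot(sys.argv[1]); im=d["image"]
z=float(sys.argv[2]) if len(sys.argv)>2 else .014
m=wood(im,40)
n,l,st,c=cv2.connectedComponentsWithStats(m)
for i in range(1,n):
    if st[i,4]>400:
        ct=cv2.findContours((l==i).astype(np.uint8),0,1)[0][0][:,0,:]
        P=(plane(d,ct,z,W)[:,:2]*1000).astype(np.float32)
        print(c[i].round(1),st[i,4],"rect",[np.round(q,1) for q in cv2.minAreaRect(P)],"circ",np.round(cv2.minEnclosingCircle(P)[0],1),round(cv2.minEnclosingCircle(P)[1],1))
delta(*s["tcp_pos"],-9.6)
E
python3 blank.py w2
```

```text
t: 2.5
tcp_pos: [0.5823, 0.0745, 0.2088]
tool_rot: [0.059, 0.705, -0.059, 0.705]
force: [0.4, -0.5, 0.0]
finger_gap: 0.996
t: 3.0
tcp_pos: [0.6421, -0.1131, 0.2087]
tool_rot: [0.059, 0.705, -0.059, 0.704]
force: [0.5, 0.2, 0.6]
finger_gap: 0.994
t: 3.5
tcp_pos: [0.644, -0.1236, 0.1487]
tool_rot: [0.059, 0.705, -0.059, 0.704]
force: [1.7, -0.4, 0.9]
finger_gap: 0.996
tcp [ 0.644  -0.1236  0.1487]
[317.5  36.2] 3387 rect [array([ 497.6, -108.1]), array([44.2, 75.9]), np.float64(78.8)] circ [ 497.3 -107.6] 43.1
[164.7  97.4] 2757 rect [array([ 521.9, -276.5]), array([63.9, 59.1]), np.float64(65.6)] circ [ 521.8 -277.1] 41.9
[327.  182.3] 3214 rect [array([ 643. , -123.3]), array([64.1, 63.7]), np.float64(80.4)] circ [ 643.2 -123.3] 32.6
tcp [ 0.6447 -0.124   0.1496] zyaw -9.59 q6 -1.76 F [ 0.1 -0.8 -0.3] t 3.55
shift tool [ 0.0009  0.0003 -0.0008] turn 0.0001
```

View pics/w2.png

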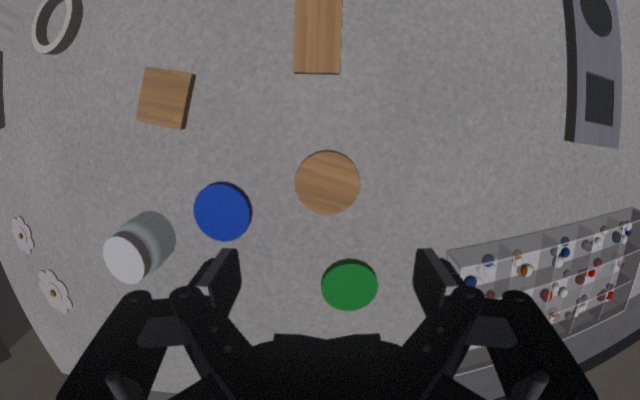

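The wrist view shows the round blank at (327,182), within 1 mm of the TCP, with blue at (222,212) and green at (349,286) to its sides. I need the finger-tip height at the grip opening, so I'll set about 68 mm and read tip depths.

```bash
cat > tips.py <<'E'
from h import *
import sys
s,d,W=shot(sys.argv[1]); T=np.array(d["T_tool_cam"]); rz=d["range_z"]
f=200/np.tan(np.radians(d["vertical_fov"])/2)
vv,uu=np.mgrid[180:340,100:560]; vv=vv.ravel(); uu=uu.ravel()
z=rz[vv,uu]; k=(z>0.01)&(z<.22); 
x=uu-d["cx"]; y=vv-d["cy"]; r=np.hypot(x,y); th=r/f
P=np.c_[x/r*np.tan(th)*z,-y/r*np.tan(th)*z,-z][k]; Q=P@T[:3,:3].T+T[:3,3]; U=np.c_[uu,vv][k]
print("gap",s["finger_gap"])
for sg in (-1,1):
    a=(Q[:,1]*sg>0.01)&(abs(Q[:,2])<.03)&(Q[:,0]>-.05)&(Q[:,0]<.02)
    q=Q[a];u=U[a]
    if len(q)==0: print("none");continue
    i=np.argsort(-q[:,0])[:1000:50]
    print(len(q),np.percentile(q[:,0],[50,90,97,99.5]).round(4)); print(np.c_[q[i],u[i]][:8].round(4).tolist())
E
python3 tips.py w3a; python3 -m crank '[[0.068,0,0,0,0],[0.068,0,0,0,0],[0.068,0,0,0,0],[0.068,0,0,0,0]]'; python3 tips.py w3b
```

```text
tcp [ 0.6447 -0.124   0.1496]
gap 1.0005502506382067
590 [-0.0443 -0.0385 -0.0363 -0.0356]
[[-0.0352, -0.043, -0.0017, 239.0, 263.0], [-0.0382, -0.0425, -0.0034, 238.0, 263.0], [-0.0396, -0.0425, -0.0008, 238.0, 269.0], [-0.0409, -0.0429, 0.0012, 237.0, 274.0], [-0.0423, -0.0428, -0.0081, 234.0, 258.0], [-0.0433, -0.046, -0.0116, 226.0, 252.0], [-0.0444, -0.043, -0.0056, 233.0, 265.0], [-0.0455, -0.0426, -0.0031, 234.0, 271.0]]
597 [-0.0443 -0.0384 -0.0365 -0.0354]
[[-0.0349, 0.0427, 0.0052, 413.0, 275.0], [-0.0381, 0.0418, 0.0044, 413.0, 277.0], [-0.0396, 0.0423, 0.007, 414.0, 283.0], [-0.0409, 0.047, -0.0119, 429.0, 249.0], [-0.0422, 0.0475, -0.012, 431.0, 250.0], [-0.0431, 0.0424, -0.0081, 420.0, 259.0], [-0.0443, 0.0423, 0.0053, 417.0, 285.0], [-0.0453, 0.0474, -0.0125, 433.0, 252.0]]
t: 4.0
tcp_pos: [0.6442, -0.1248, 0.1491]
tool_rot: [0.06, 0.704, -0.06, 0.705]
force: [0.2, -0.5, -0.7]
finger_gap: 0.795
tcp [ 0.6442 -0.1248  0.1491]
gap 0.7951143976783834
781 [-0.0421 -0.0343 -0.0315 -0.03  ]
[[-0.0292, -0.0346, -0.0017, 258.0, 258.0], [-0.0329, -0.0347, 0.002, 257.0, 268.0], [-0.0351, -0.0344, -0.0074, 255.0, 253.0], [-0.0366, -0.0342, -0.0061, 255.0, 257.0], [-0.0379, -0.0345, -0.0099, 253.0, 251.0], [-0.0389, -0.0342, 0.0036, 256.0, 277.0], [-0.04, -0.0346, -0.0088, 252.0, 255.0], [-0.041, -0.0344, 0.0104, 256.0, 291.0]]
774 [-0.0419 -0.0341 -0.0316 -0.0301]
[[-0.0286, 0.0341, -0.0015, 395.0, 258.0], [-0.0328, 0.0335, -0.0042, 396.0, 257.0], [-0.0349, 0.0336, -0.0036, 397.0, 260.0], [-0.0365, 0.0335, -0.0012, 397.0, 266.0], [-0.0376, 0.0336, -0.0023, 398.0, 265.0], [-0.0388, 0.0342, 0.006, 398.0, 281.0], [-0.0401, 0.0334, 0.0057, 397.0, 282.0], [-0.0413, 0.0455, -0.0075, 425.0, 258.0]]
```

View pics/w3b.png

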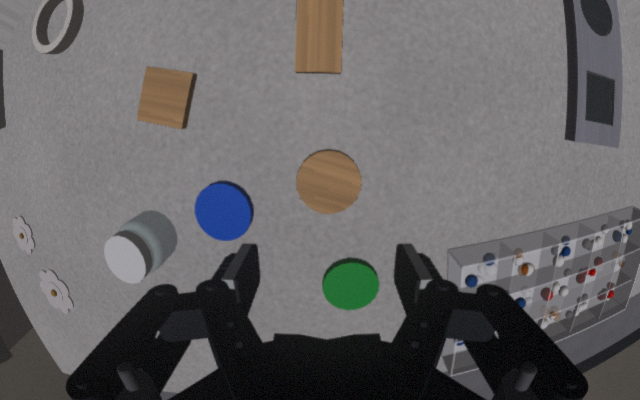

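Depth puts the visible finger ends about 29 mm behind the TCP at this opening, more than I expected. I'll check with the fingers shut, in the air.

```bash
python3 -m crank '[[0.0,0,0,0,0],[0.0,0,0,0,0],[0.0,0,0,0,0],[0.0,0,0,0,0],[0.0,0,0,0,0]]';python3 -m crank '[[0.0,0,0,0,0],[0.0,0,0,0,0],[0.0,0,0,0,0],[0.0,0,0,0,0]]'; sed 's/>0.01)&(abs/>0.0)\&(abs/' tips.py > tips2.py; python3 tips2.py w3c; python3 - <<'E'
import cv2;im=cv2.imread("pics/w3c.png");cv2.imwrite("pics/w3cc.png",cv2.resize(im[200:400,180:480],None,fx=2.5,fy=2.5))
E
```

```text
t: 4.55
tcp_pos: [0.6441, -0.1248, 0.1487]
tool_rot: [0.06, 0.705, -0.06, 0.705]
force: [0.7, -0.1, 0.1]
finger_gap: 0.0
t: 4.95
tcp_pos: [0.6441, -0.1248, 0.1487]
tool_rot: [0.06, 0.705, -0.06, 0.705]
force: [0.7, -1.1, -0.2]
finger_gap: 0.004
tcp [ 0.6441 -0.1248  0.1487]
gap 0.004074716021444138
631 [-0.0402 -0.0311 -0.0282 -0.0268]
[[-0.0258, -0.0016, -0.011, 324.0, 239.0], [-0.0302, -0.002, -0.012, 323.0, 241.0], [-0.0324, -0.0125, -0.0082, 301.0, 250.0], [-0.0347, -0.0109, -0.0077, 304.0, 253.0], [-0.0363, -0.0075, -0.0075, 311.0, 255.0], [-0.0378, -0.0079, -0.0078, 310.0, 256.0], [-0.0396, -0.0028, -0.0117, 321.0, 250.0], [-0.0417, -0.0041, -0.0118, 318.0, 252.0]]
600 [-0.0405 -0.0312 -0.029  -0.0274]
[[-0.0266, 0.0018, -0.0114, 331.0, 239.0], [-0.0308, 0.0032, -0.0122, 334.0, 241.0], [-0.0329, 0.0118, -0.0079, 352.0, 251.0], [-0.0351, 0.0074, -0.0074, 343.0, 254.0], [-0.0368, 0.0035, -0.0119, 335.0, 247.0], [-0.0384, 0.0104, -0.0081, 350.0, 256.0], [-0.0405, 0.008, -0.0076, 345.0, 259.0], [-0.0423, 0.0003, -0.0121, 328.0, 252.0]]
```

View pics/w3cc.png

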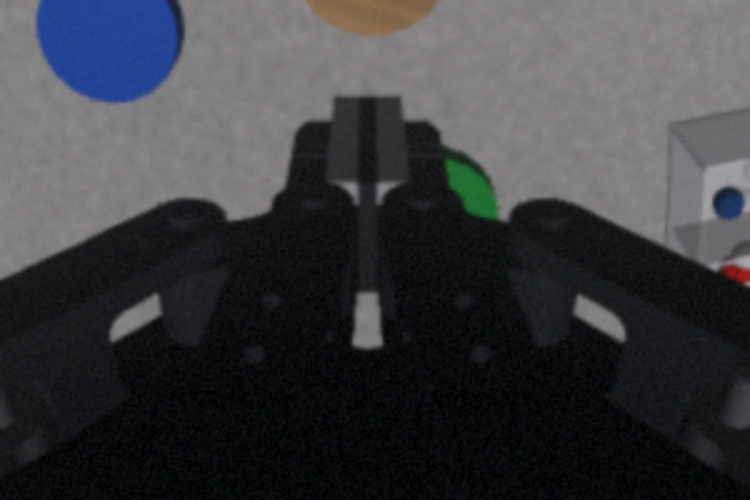

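The wrist depth and the stated TCP disagree by about 26 mm at the tip. The side camera gives an independent check of the tip's world height.

```bash
python3 - <<'E'
from h import *
s=manip.sense(); d=snapshot("side"); np.savez("side1.npz",**d)
t=s["tcp_pos"]; uv=proj(d,[t,t+[0,0,.026]]); print(uv)
im=d["image"]; u,v=uv[0].astype(int); c=im[v-80:v+60,u-80:u+80].copy()
for p,col in zip(uv,((0,0,255),(0,255,0))): cv2.circle(c,tuple(np.round(p-[u-80,v-80]).astype(int)),1,col,-1)
cv2.imwrite("pics/side1.png",cv2.resize(c,None,fx=4,fy=4,interpolation=cv2.INTER_NEAREST))
E
```

```text
[[354.71020492 167.20423704]
 [355.29494917 157.52943605]]
```

View pics/side1.png

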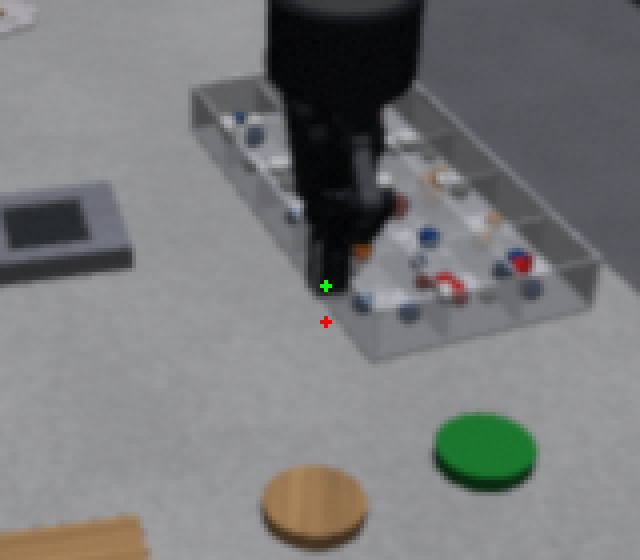

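Side view: the shut tip ends near (326,291) in the crop, about 20–24 mm above the reported TCP (red, 326,322), so both cameras agree that the tips sit above the stated TCP. I'll go down in stages and judge by tip height.

```bash
python3 -m crank '[[0.085,0,0.001,-0.001,0],[0.085,0,0,0,0],[0.085,0,0,0,0],[0.085,0.02,0,0,0],[0.085,0.03,0,0,0]]';python3 -m crank '[[0.085,0.03,0,0,0],[0.085,0.03,0,0,0],[0.085,0.03,0,0,0],[0.085,0.005,0,0,0],[0.085,0,0,0,0]]';python3 blank.py w4; python3 - <<'E'
from h import *
s=manip.sense(); d=snapshot("side"); np.savez("side2.npz",**d)
im=d["image"]; c=im[150:250,290:420]
cv2.imwrite("pics/side2.png",cv2.resize(c,None,fx=5,fy=5,interpolation=cv2.INTER_CUBIC))
E
```

```text
t: 5.55
tcp_pos: [0.6454, -0.1244, 0.1006]
tool_rot: [0.059, 0.702, -0.06, 0.707]
force: [-0.4, 0.7, -0.2]
finger_gap: 0.845
t: 6.05
tcp_pos: [0.6427, -0.1234, 0.0028]
tool_rot: [0.06, 0.705, -0.059, 0.704]
force: [0.5, -1.0, 0.9]
finger_gap: 0.995
tcp [ 0.6427 -0.1234  0.0028]
[307.4  21.9] 3988 rect [array([ 524.1, -113.5]), array([44.4, 24.7]), np.float64(78.6)] circ [ 522.7 -113.2] 24.6
[ 70.  100.6] 5803 rect [array([ 523. , -273.9]), array([69.6, 59.2]), np.float64(65.8)] circ [ 522.9 -274.2] 44.5
[327.6 241.9] 10066 rect [array([ 642.7, -123.2]), array([66., 65.]), np.float64(29.6)] circ [ 642.3 -123.1] 33.7
tcp [ 0.6438 -0.1238  0.0042] zyaw -9.67 q6 -1.76 F [-0.  -0.1  1. ] t 6.1
shift tool [ 0.0014  0.0002 -0.0012] turn -0.0012
```

View pics/side2.png

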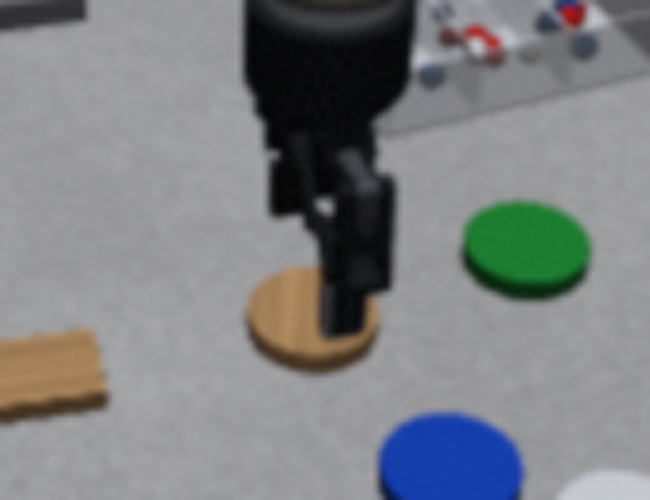

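View pics/w4.png

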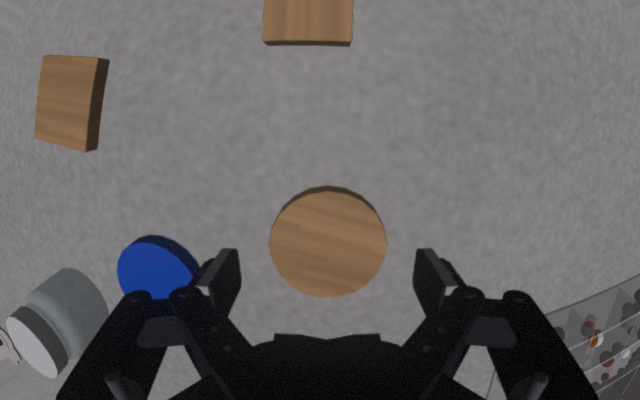

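```bash
python3 - <<'E'
from h import *
d=dict(np.load("side2.npz"))
for z in (.01,.02,.025,.03,.035,.04): print(z,proj(d,[.6355,-.166,z]).round(1))
print(proj(d,[.6428,-.1233,.014]).round(1),"seen disc ~(352.5,213)")
E
```

```text
0.01 [[356.2 224.5]]
0.02 [[356.4 221.5]]
0.025 [[356.5 220. ]]
0.03 [[356.6 218.5]]
0.035 [[356.7 216.9]]
0.04 [[356.8 215.4]]
[[351.3 211.4]] seen disc ~(352.5,213)
```

```bash
python3 - <<'E'
from h import *
d=dict(np.load("w2.npz")); p=plane(d,[[222,212],[349,286]],.014,d["W"])[:,:2]-[.6428,-.1233]
print(p.round(4), "along z,y:", (p@np.array([[.986,.168],[-.167,.986]])).round(4))
delta(.6428,-.1233,-.020,-9.6)
E
```

```text
[[ 0.0125 -0.1153]
 [ 0.1226  0.0049]] along z,y: [[ 0.0316 -0.1116]
 [ 0.12    0.0254]]
tcp [ 0.6445 -0.1241  0.0051] zyaw -9.67 q6 -1.76 F [0.3 0.4 0.1] t 6.15
shift tool [ 0.0251  0.0005 -0.0019] turn -0.0012
```

```bash
python3 -m crank '[[0.08,0.01,0,0,0],[0.08,0.01,0,0,0],[0.08,0.005,0,0,0],[0.08,0,0,0,0]]' 30; python3 - <<'E'
from h import *
shot("w5"); delta(.6428,-.1233,-.020,-9.6)
E
python3 -m crank '[[0.062,0,0,0,0],[0.06,0,0,0,0],[0.05,0,0,0,0],[0.05,0,0,0,0],[0.05,0,0,0,0]]' 30
python3 - <<'E'
from h import *
shot("w6"); delta(.6428,-.1233,-.020,-9.6)
d=snapshot("side"); im=d["image"]; c=im[150:250,290:420]
cv2.imwrite("pics/side3.png",cv2.resize(c,None,fx=5,fy=5,interpolation=cv2.INTER_CUBIC))
E
```

```text
t: 6.55
tcp_pos: [0.6424, -0.1233, -0.0223]
tool_rot: [0.06, 0.705, -0.059, 0.704]
force: [-1.2, 0.0, -0.4]
finger_gap: 0.934
tcp [ 0.6424 -0.1233 -0.0223]
tcp [ 0.6428 -0.1235 -0.0219] zyaw -9.67 q6 -1.76 F [0.1 0.4 0.5] t 6.6
shift tool [-0.0019  0.0002 -0.0001] turn -0.0012
t: 7.1
tcp_pos: [0.6438, -0.1239, -0.0207]
tool_rot: [0.059, 0.704, -0.06, 0.705]
force: [-0.0, 0.6, 3.6]
finger_gap: 0.751
tcp [ 0.6438 -0.1239 -0.0207]
tcp [ 0.6438 -0.1238 -0.0207] zyaw -9.67 q6 -1.76 F [-0.8 -0.2  4.2] t 7.15
shift tool [-0.0007  0.0003 -0.0011] turn -0.0013
```

View pics/w6.png

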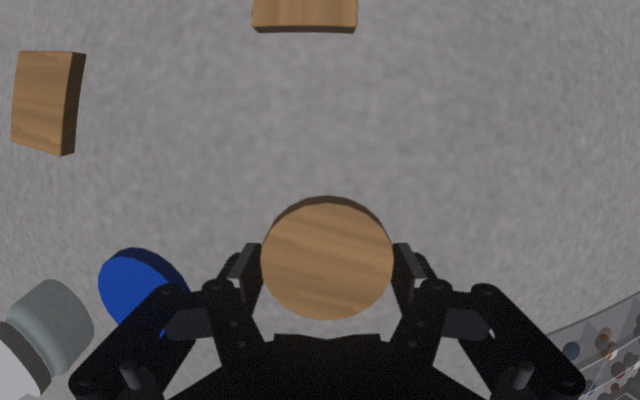

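View pics/side3.png

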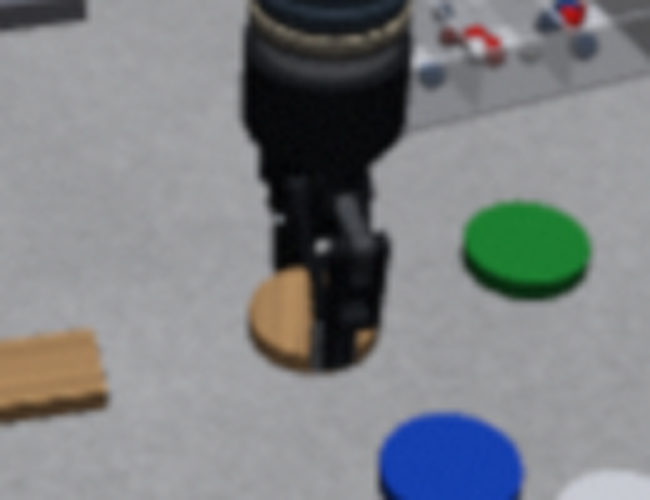

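```bash
python3 - <<'E'
from h import *
d=dict(np.load("side2.npz"))
for z in (0,.005,.01,.02): print(z,proj(d,[.637,-.156,z]).round(1))
E
sed -i 's/s,d,W=shot(sys.argv\[1\])/d=dict(np.load(sys.argv[1]+".npz")); s=manip.sense()/' tips.py; python3 tips.py w6
```

```text
0 [[354.7 224.6]]
0.005 [[354.8 223.2]]
0.01 [[354.9 221.7]]
0.02 [[355.1 218.7]]
gap 0.7509104822921164
18690 [-0.0214 -0.0202 -0.0198 -0.0193]
[[-0.0182, -0.1304, -0.0119, 114.0, 226.0], [-0.0192, -0.0257, -0.0238, 276.0, 210.0], [-0.0194, -0.1029, -0.0053, 150.0, 239.0], [-0.0195, -0.052, -0.0138, 228.0, 228.0], [-0.0195, -0.0393, -0.0286, 249.0, 201.0], [-0.0196, -0.0711, -0.023, 193.0, 211.0], [-0.0196, -0.0644, -0.0297, 203.0, 199.0], [-0.0196, -0.0724, -0.0104, 194.0, 233.0]]
18379 [-0.021  -0.0201 -0.0197 -0.0193]
[[-0.0185, 0.0955, 0.0069, 489.0, 258.0], [-0.0192, 0.1094, -0.0132, 515.0, 226.0], [-0.0193, 0.0774, 0.0199, 459.0, 280.0], [-0.0194, 0.1327, 0.0122, 535.0, 262.0], [-0.0195, 0.1327, 0.0016, 539.0, 247.0], [-0.0195, 0.0591, -0.0108, 438.0, 233.0], [-0.0196, 0.035, -0.0266, 397.0, 205.0], [-0.0196, 0.0671, -0.0164, 453.0, 223.0]]
```

```bash
python3 -m crank '[[0.05,-0.01,0,0,0],[0.05,-0.02,0,0,0],[0.05,-0.03,0,0,0],[0.05,-0.03,0,0,0],[0.05,0,0,0,0]]'; python3 - <<'E'
from h import *
shot("w7"); delta(.468,.2591,.10,-9.6)
d=snapshot("side"); np.savez("side4.npz",**d); im=d["image"]; c=im[100:240,270:440]
cv2.imwrite("pics/side4.png",cv2.resize(c,None,fx=4,fy=4,interpolation=cv2.INTER_CUBIC))
E
```

```text
t: 7.7
tcp_pos: [0.6463, -0.1246, 0.0733]
tool_rot: [0.059, 0.702, -0.06, 0.707]
force: [0.1, 0.1, 0.4]
finger_gap: 0.747
tcp [ 0.6463 -0.1246  0.0733]
tcp [ 0.6448 -0.1241  0.0712] zyaw -9.67 q6 -1.76 F [-0.1  0.2 -0.5] t 7.75
shift tool [-0.0302  0.3481 -0.2385] turn -0.0011
```

View pics/side4.png

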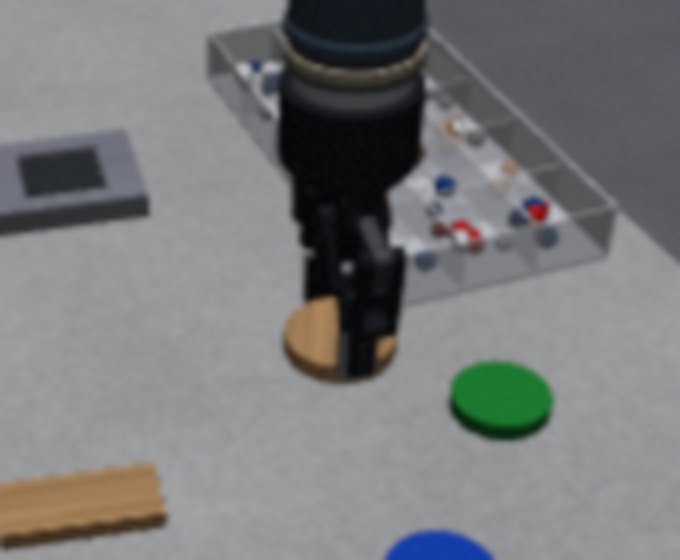

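View pics/w7.png

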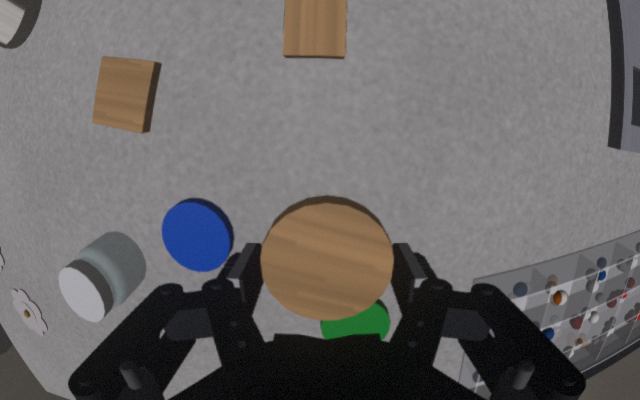

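The disc is held flat between the pads at (327,260). I'll measure its centre in the tool frame.

```bash
cat > held.py <<'E'
from h import *
import sys
d=dict(np.load(sys.argv[1]+".npz")); im=d["image"]; T=np.array(d["T_tool_cam"]); X=float(sys.argv[2])
n,l,st,c=cv2.connectedComponentsWithStats(wood(im,90)); 
i=l[int(sys.argv[3]) if len(sys.argv)>3 else 260,327]
ct=cv2.findContours((l==i).astype(np.uint8),0,1)[0][0][:,0,:]
o,v=rays(d,ct,T); P=o+v*((X-o[0])/v[:,0])[:,None]; P=(P[:,1:]*1000).astype(np.float32)
print(st[i],c[i],"tool y,z: rect",cv2.minAreaRect(P),"circ",cv2.minEnclosingCircle(P),"bbox",P.min(0),P.max(0), "median depth->x", )
rz=d["range_z"]; u,w=c[i].astype(int); f=200/np.tan(np.radians(d["vertical_fov"])/2)
o,vv=rays(d,[[u,w]],np.eye(4)); q=vv[0]/-vv[0][2]*rz[w,u]; print("disc centre in tool",(T[:3,:3]@q+T[:3,3]).round(4))
E
python3 held.py w6 -0.0347; python3 held.py w7 -0.0347
```

```text
[  260   203   134   117 12272] [326.53593546 260.96862777] tool y,z: rect ((-0.2286548614501953, -0.2959251403808594), (64.06413269042969, 64.05294036865234), 89.98758697509766) circ ((-0.264057457447052, -0.3746608793735504), 32.66636657714844) bbox [-32.25607  -32.328487] [31.797462 31.737247] median depth->x
disc centre in tool [-0.0347 -0.0006 -0.0041]
[  260   203   134   118 12266] [326.50701125 260.90844611] tool y,z: rect ((-0.3493824005126953, -0.19952011108398438), (64.3253402709961, 64.42620849609375), 84.2384262084961) circ ((-0.3655574321746826, -0.17086802423000336), 32.71383285522461) bbox [-32.30427  -32.326416] [31.799658 32.417164] median depth->x
disc centre in tool [-0.0348 -0.0006 -0.0041]
```

```bash
python3 -m crank '[[0.05,-0.01,0.02,-0.014,0],[0.05,-0.01,0.03,-0.02,0],[0.05,-0.01,0.03,-0.02,0],[0.05,0,0.03,-0.02,0],[0.05,0,0.03,-0.02,0]]'
python3 -m crank '[[0.05,0,0.03,-0.021,0],[0.05,0,0.03,-0.021,0],[0.05,0,0.03,-0.021,0],[0.05,0,0.03,-0.021,0],[0.05,0,0.03,-0.021,0]]'
python3 -m crank '[[0.05,0,0.03,-0.02,0],[0.05,0,0.02,-0.014,0],[0.05,0,0.008,-0.007,0],[0.05,0,0,0,0],[0.05,0,0,0,0]]'
python3 - <<'E'
from h import *
shot("w8"); delta(.4681,.2592,.05,-9.6)
E
python3 held.py w8 -0.0347
```

```text
t: 8.3
tcp_pos: [0.5722, 0.0314, 0.0974]
tool_rot: [0.06, 0.706, -0.06, 0.703]
force: [0.6, 0.6, -0.8]
finger_gap: 0.751
t: 8.8
tcp_pos: [0.4936, 0.1966, 0.0971]
tool_rot: [0.059, 0.706, -0.06, 0.703]
force: [0.2, 1.1, 0.0]
finger_gap: 0.751
t: 9.3
tcp_pos: [0.4652, 0.259, 0.0982]
tool_rot: [0.059, 0.705, -0.06, 0.704]
force: [0.2, -0.0, 0.3]
finger_gap: 0.753
tcp [0.4652 0.259  0.0982]
tcp [0.4656 0.2587 0.0983] zyaw -9.73 q6 -1.1 F [ 0.6 -0.2 -0.7] t 9.35
shift tool [0.0483 0.0009 0.0024] turn -0.0022
[  260   203   134   118 12313] [326.53601884 261.25152278] tool y,z: rect ((-0.2261219024658203, 0.046230316162109375), (64.74813842773438, 64.14823150634766), 89.95693969726562) circ ((-0.40022534132003784, 0.03470263257622719), 32.70132827758789) bbox [-32.30336  -32.328876] [31.846937 32.423767] median depth->x
disc centre in tool [-0.0344 -0.0006 -0.0033]
```

View pics/w8.png

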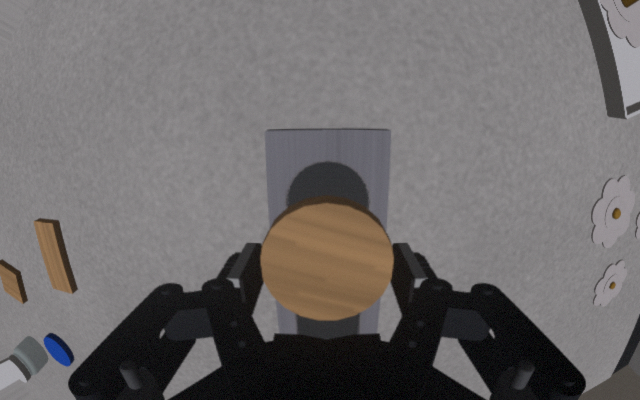

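```bash
cat > dieedge.py <<'E'
from h import *
import sys
# sub-pixel edges: columns across given rows; top edge across given columns
d=dict(np.load(sys.argv[1]+".npz")); im=d["image"]; W=d["W"]
b=cv2.blur(im[...,0].astype(np.float32)-im[...,2],(3,3))
r0,r1,xl,xr,cy0,cy1=map(int,sys.argv[2:8])
L=[];Rr=[];Tp=[]
for r in range(r0,r1):
    p=b[r]>3
    a=np.where(p[xl-15:xl+16])[0]; 
    if len(a): L.append((xl-15+a[0]-.5,r))
    a=np.where(p[xr-15:xr+16])[0]
    if len(a): Rr.append((xr-15+a[-1]+.5,r))
for c in range(xl+20,xr-20):
    a=np.where(b[cy0:cy1,c]>3)[0]
    if len(a): Tp.append((c,cy0+a[0]-.5))
dirz=np.array([np.cos(np.radians(-9.6)),np.sin(np.radians(-9.6))]); diry=np.array([-dirz[1],dirz[0]])
C=np.array([.5272,.2491])
for n,A in (("L",L),("R",Rr),("T",Tp)):
    P=plane(d,A,.02,W)[:,:2]-C; print(n,len(A),"along-z med",np.median(P@dirz).round(4),"along-y med",np.median(P@diry).round(4), "slope deg" ,round(float(np.degrees(np.polyfit(P@dirz,P@diry,1)[0])),2))
E
python3 dieedge.py w8 140 200 266 389 115 145
python3 dieedge.py w1 80 240 284 368 60 85
```

```text
L 60 along-z med -0.0885 along-y med -0.0501 slope deg 0.54
R 60 along-z med -0.0885 along-y med 0.0497 slope deg -0.56
T 83 along-z med -0.1205 along-y med -0.0006 slope deg -1705.16
L 160 along-z med -0.0173 along-y med -0.0501 slope deg 0.08
R 160 along-z med -0.0172 along-y med 0.0497 slope deg 0.07
T 44 along-z med -0.1205 along-y med 0.0007 slope deg 1105.45
```

```bash
python3 -m crank '[[0.05,0.01,0.0005,0.0015,0],[0.05,0.025,0,0,0],[0.05,0.025,0,0,0],[0.05,0.02,0,0,0],[0.05,0,0,0,0]]'; python3 -m crank '[[0.05,0,0,0,0],[0.05,0,0,0,0]]'
python3 - <<'E'
from h import *
shot("w9"); delta(.4678,.2592,-.0067,-9.6)
E
python3 held.py w9 -0.0347
```

```text
t: 9.85
tcp_pos: [0.4652, 0.2583, 0.0159]
tool_rot: [0.059, 0.706, -0.061, 0.703]
force: [-1.0, -1.3, -0.4]
finger_gap: 0.752
t: 10.05
tcp_pos: [0.4677, 0.2598, 0.0194]
tool_rot: [0.06, 0.704, -0.06, 0.705]
force: [-0.3, 0.3, -1.0]
finger_gap: 0.752
tcp [0.4677 0.2598 0.0194]
tcp [0.4678 0.26   0.0196] zyaw -9.7 q6 -1.1 F [-0.5 -0.5 -0.2] t 10.1
shift tool [ 0.0263 -0.0008  0.0001] turn -0.0017
[  260   203   134   117 12287] [326.49019289 261.05631969] tool y,z: rect ((-0.22799110412597656, -0.2924537658691406), (64.07012176513672, 64.15090942382812), 89.98759460449219) circ ((-0.3764030337333679, -0.21296727657318115), 32.53195571899414) bbox [-32.304283 -32.32792 ] [31.84723  31.743835] median depth->x
disc centre in tool [-0.0336 -0.0006 -0.0029]
```

View pics/w9.png

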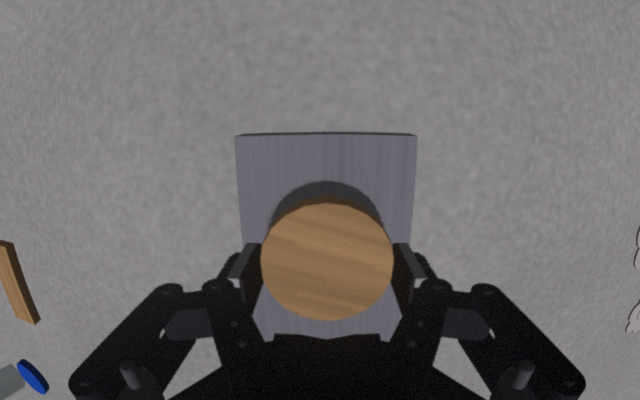

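```bash
python3 -m crank '[[0.05,0.006,-0.0005,0,0],[0.05,0.006,0,0,0],[0.05,0.005,0,0,0],[0.05,0,0,0,0],[0.05,0,0,0,0]]'
python3 - <<'E'
from h import *
delta(.4678,.2592,-.0067,-9.6)
E
python3 -m crank '[[0.05,0.002,0,0,0],[0.05,0.002,0,0,0],[0.05,0.001,0,0,0],[0.05,0,0,0,0]]'
python3 - <<'E'
from h import *
shot("w10");delta(.4678,.2592,-.0067,-9.6)
E
```

```text
t: 10.6
tcp_pos: [0.4664, 0.2595, 0.0014]
tool_rot: [0.059, 0.705, -0.06, 0.704]
force: [0.3, 0.0, 0.7]
finger_gap: 0.754
tcp [0.4664 0.2595 0.0014] zyaw -9.66 q6 -1.1 F [0.3 0.  0.7] t 10.6
shift tool [ 0.0081 -0.      0.0014] turn -0.0011
t: 11.0
tcp_pos: [0.4665, 0.2594, -0.0034]
tool_rot: [0.06, 0.705, -0.06, 0.704]
force: [-0.3, -0.1, 0.1]
finger_gap: 0.753
tcp [ 0.4665  0.2594 -0.0034]
tcp [ 0.4666  0.2595 -0.0033] zyaw -9.67 q6 -1.1 F [-0.1 -0.2  0.2] t 11.05
shift tool [ 0.0034 -0.0001  0.0012] turn -0.0012
```

View pics/w10.png

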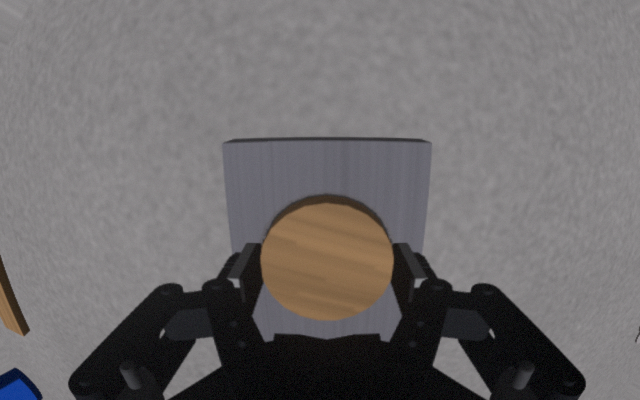

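```bash
python3 -m crank '[[0.05,0.0015,0,0.001,0],[0.05,0.0015,0,0,0],[0.05,0,0,0,0]]';python3 -m crank '[[0.05,0.001,0,0,0],[0.05,0,0,0,0]]';python3 -m crank '[[0.05,0.001,0,0,0],[0.05,0,0,0,0]]'
```

```text
t: 11.35
tcp_pos: [0.4676, 0.2593, -0.0065]
tool_rot: [0.06, 0.705, -0.06, 0.705]
force: [-1.2, 0.1, -0.6]
finger_gap: 0.75
t: 11.55
tcp_pos: [0.4677, 0.2593, -0.0067]
tool_rot: [0.06, 0.705, -0.06, 0.705]
force: [-0.7, -1.0, 3.5]
finger_gap: 0.75
t: 11.75
tcp_pos: [0.4677, 0.2593, -0.0068]
tool_rot: [0.06, 0.704, -0.06, 0.705]
force: [-1.4, -1.4, 11.6]
finger_gap: 0.752
```

Contact came at TCP z = −6.7 mm, exactly the predicted floor height. Releasing.

```bash
python3 -m crank '[[0.07,-0.001,0,0,0],[0.076,0,0,0,0],[0.085,0,0,0,0],[0.085,0,0,0,0],[0.085,0,0,0,0]]'; python3 -m crank '[[0.085,-0.02,0,0,0],[0.085,-0.04,0,0,0],[0.085,-0.04,0,0,0],[0.085,-0.04,0,0,0],[0.085,0,0,0,0]]'; python3 -m crank '[[0.085,0,0,0,0],[0.085,0,0,0,0]]'
python3 blank.py w11 0.028;  python3 die.py w11 270 180 385 280 60
```

```text
t: 12.25
tcp_pos: [0.4675, 0.2593, -0.0075]
tool_rot: [0.06, 0.705, -0.06, 0.704]
force: [-0.1, -0.1, -0.5]
finger_gap: 0.998
t: 12.75
tcp_pos: [0.4714, 0.2606, 0.1378]
tool_rot: [0.061, 0.701, -0.058, 0.708]
force: [1.3, 1.0, -0.2]
finger_gap: 0.993
t: 12.95
tcp_pos: [0.4665, 0.259, 0.1317]
tool_rot: [0.059, 0.705, -0.06, 0.704]
force: [0.2, 0.0, 0.4]
finger_gap: 0.998
tcp [0.4665 0.259  0.1317]
[327.2 191.5] 3978 rect [array([466.7, 259.4]), array([64.2, 65.6]), np.float64(78.7)] circ [466.8 259. ] 33.1
[ 69.3 244.4] 1631 rect [array([480. , -80.1]), array([53.8, 97.1]), np.float64(78.3)] circ [480.1 -80. ] 53.9
[ 23.8 271.9] 675 rect [array([ 512.4, -241.5]), array([71. , 66.9]), np.float64(65.3)] circ [ 512.9 -241.7] 46.9
tcp [0.4664 0.2589 0.1313] zyaw -9.68 q6 -1.1 F [0.6 0.7 0. ] t 13.0
shift tool [-0.0004  0.0001  0.0001] turn -0.0014
```

View pics/w11.png

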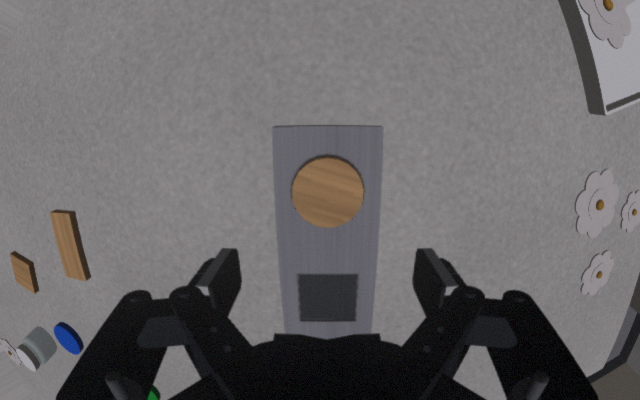

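The disc sits at (327,192), centred in the round cavity. A plane fit on depth will check its height and level.

```bash
cat > level.py <<'E'
from h import *
import sys
d=dict(np.load(sys.argv[1]+".npz")); W=d["W"]; u,v,r=map(int,sys.argv[2:5])
f=200/np.tan(np.radians(d["vertical_fov"])/2)
vv,uu=np.mgrid[v-r:v+r+1,u-r:u+r+1]; uv=np.c_[uu.ravel(),vv.ravel()]
_,q=rays(d,uv,np.eye(4)); P=q/-q[:,2:]*d["range_z"][uv[:,1],uv[:,0]][:,None]
P=P@W[:3,:3].T+W[:3,3]; A=np.c_[P[:,:2]-P[:,:2].mean(0),np.ones(len(P))]
c=np.linalg.lstsq(A,P[:,2],rcond=None)[0]; print("z",c[2].round(4),"tilt deg",np.degrees(c[:2]).round(2))
E
python3 level.py w11 327 192 20; echo die top; python3 level.py w11 327 248 14; echo table;python3 level.py w11 220 160 20; python3 - <<'E'
from h import *
delta(.5215,-.2775,.15,-24.2)
E
```

```text
z 0.0298 tilt deg [-46.23   7.71]
die top
z 0.0201 tilt deg [-0.08  0.26]
table
z 0.0015 tilt deg [-10.36  39.23]
tcp [0.4664 0.2589 0.1313] zyaw -9.68 q6 -1.1 F [0.6 0.7 0. ] t 13.0
shift tool [-0.0184 -0.5195  0.1444] turn 0.2535
```

```bash
sed -i 's/^P=P@W/k=d["range_z"][uv[:,1],uv[:,0]]>0; P=P[k]\nP=P@W/; s/; A=np/\nP=P[abs(P[:,2]-np.median(P[:,2]))<.01]\nA=np/' level.py
python3 level.py w11 327 192 20; python3 level.py w11 327 248 14;python3 level.py w11 220 160 20
```

```text
z 0.028 tilt deg [-0.06 -0.07]
z 0.0201 tilt deg [-0.08  0.26]
z 0.0001 tilt deg [0.05 0.16]
```

The disc top is at 28.0 mm, level within 0.1°: seated. Now to the square tile.

```bash
python3 -m crank '[[0.085,-0.01,-0.025,0.01,0],[0.085,-0.01,-0.035,0.01,0],[0.085,0,-0.037,0.01,0],[0.085,0,-0.037,0.01,0],[0.085,0,-0.037,0.01,0]]'
python3 -m crank '[[0.085,0,-0.037,0.01,0],[0.085,0,-0.037,0.01,0],[0.085,0,-0.037,0.01,0],[0.085,0,-0.037,0.01,0],[0.085,0,-0.037,0.01,0]]'
python3 -m crank '[[0.085,0,-0.037,0.01,0],[0.085,0,-0.037,0.01,0],[0.085,0,-0.037,0.01,0],[0.085,0,-0.035,0.01,0],[0.085,0,-0.02,0.005,0]]'
python3 -m crank '[[0.085,0,0,0,0.1],[0.085,0,0,0,0.1],[0.085,0,0,0,0.05],[0.085,0,0,0,0],[0.085,0,0,0,0]]'
python3 blank.py w12; python3 - <<'E'
from h import *
delta(.521,-.278,.15,-24.2)
E
```

```text
t: 13.5
tcp_pos: [0.4872, 0.081, 0.1512]
tool_rot: [0.059, 0.706, -0.059, 0.703]
force: [1.0, -0.2, 0.2]
finger_gap: 0.991
t: 14.0
tcp_pos: [0.5053, -0.1096, 0.151]
tool_rot: [0.06, 0.706, -0.059, 0.703]
force: [1.0, 0.5, -1.2]
finger_gap: 0.997
t: 14.5
tcp_pos: [0.5225, -0.2822, 0.1509]
tool_rot: [0.061, 0.705, -0.06, 0.704]
force: [0.2, 0.6, 0.7]
finger_gap: 0.994
t: 15.0
tcp_pos: [0.5224, -0.2787, 0.1518]
tool_rot: [0.147, 0.692, -0.146, 0.691]
force: [1.0, -0.3, 0.0]
finger_gap: 0.997
tcp [ 0.5224 -0.2787  0.1518]
[463.1  86.1] 3789 rect [array([ 484.4, -107.8]), array([48.1, 99. ]), np.float64(78.7)] circ [ 484.6 -106.1] 53.3
[326.  180.2] 3375 rect [array([ 520.1, -278.7]), array([59.3, 59.1]), np.float64(66.1)] circ [ 519.8 -278.6] 40.8
tcp [ 0.5226 -0.2789  0.152 ] zyaw -23.92 q6 -1.83 F [-0.3  0.1 -0.2] t 15.05
shift tool [ 0.0003  0.0001 -0.0002] turn -0.2499
tcp [ 0.5226 -0.2789  0.152 ] zyaw -23.92 q6 -1.83 F [-0.3  0.1 -0.2] t 15.05
shift tool [ 0.002   0.0002 -0.0018] turn 0.0049
```

View pics/w12.png

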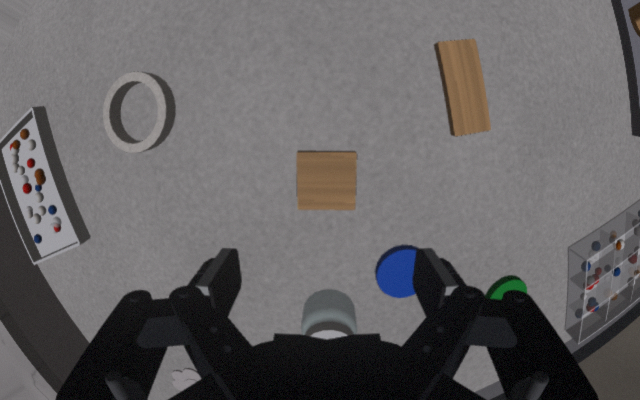

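The tile sits at (326,180), aligned with the jaws. The jar is beyond it at (330,318), blue at (400,272), and the tape is well off at (137,112). Descending in stages.

```bash
python3 -m crank '[[0.085,0.015,-0.001,-0.002,0],[0.085,0.03,0,0,0],[0.085,0.03,0,0,0],[0.085,0.03,0,0,0],[0.085,0.02,0,0,0]]'
python3 -m crank '[[0.085,0.015,0,0,0],[0.085,0.005,0,0,0],[0.085,0,0,0,0],[0.085,0,0,0,0]]'
python3 blank.py w13; python3 - <<'E'
from h import *
d=dict(np.load("top0.npz")); j=plane(d,[406,171],.075)[0,:2]; v=j-np.array([.52,-.2787]); print("jar",j.round(3),"rel z,y",v@[.914,-.405],v@[.405,.914])
delta(.520,-.2787,-.019,-23.9)
E
```

```text
t: 15.55
tcp_pos: [0.5197, -0.2787, 0.0256]
tool_rot: [0.147, 0.693, -0.146, 0.691]
force: [0.2, -0.4, -0.9]
finger_gap: 0.991
t: 15.95
tcp_pos: [0.5213, -0.2802, 0.0086]
tool_rot: [0.147, 0.691, -0.147, 0.692]
force: [0.8, 0.7, -0.2]
finger_gap: 0.99
tcp [ 0.5213 -0.2802  0.0086]
[550.5  77.6] 8880 rect [array([ 483.5, -110.3]), array([53.1, 99.5]), np.float64(78.6)] circ [ 484.5 -107.4] 53.8
[328.8 233.1] 10340 rect [array([ 519. , -278.3]), array([59.2, 61.8]), np.float64(65.6)] circ [ 519.6 -278.3] 41.4
tcp [ 0.5214 -0.2803  0.0088] zyaw -23.99 q6 -1.83 F [ 0.3 -1.4 -0.2] t 16.0
shift tool [ 0.0002  0.     -0.0001] turn -0.2511
jar [ 0.67  -0.337] rel z,y 0.16082711067128375 0.00768971564454309
tcp [ 0.5214 -0.2803  0.0088] zyaw -23.99 q6 -1.83 F [ 0.3 -1.4 -0.2] t 16.0
shift tool [ 0.0278  0.0009 -0.002 ] turn -0.0015
```

View pics/w13.png

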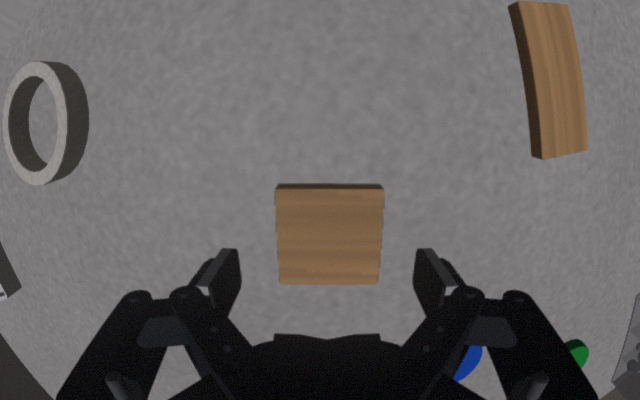

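```bash
python3 -m crank '[[0.085,0.01,0.001,-0.002,0],[0.085,0.01,0,0,0],[0.085,0.0075,0,0,0],[0.085,0,0,0,0],[0.085,0,0,0,0]]' 30
python3 - <<'E'
from h import *
delta(.520,-.2787,-.0195,-23.9)
E
python3 -m crank '[[0.07,0,0,0,0],[0.06,0,0,0,0],[0.045,0,0,0,0],[0.045,0,0,0,0],[0.045,0,0,0,0]]' 30
python3 - <<'E'
from h import *
shot("w14"); delta(.520,-.2787,-.0195,-23.9)
E
```

```text
t: 16.5
tcp_pos: [0.519, -0.2778, -0.0203]
tool_rot: [0.147, 0.692, -0.147, 0.691]
force: [-0.8, 0.4, -0.0]
finger_gap: 0.994
tcp [ 0.519  -0.2778 -0.0203] zyaw -23.99 q6 -1.83 F [-0.8  0.4 -0. ] t 16.5
shift tool [-0.0008 -0.0004  0.0012] turn -0.0016
t: 17.0
tcp_pos: [0.5196, -0.2783, -0.0192]
tool_rot: [0.147, 0.691, -0.147, 0.692]
force: [0.1, 0.1, 3.8]
finger_gap: 0.688
tcp [ 0.5196 -0.2783 -0.0192]
tcp [ 0.5196 -0.2783 -0.0192] zyaw -23.99 q6 -1.83 F [-0.7  0.6  6. ] t 17.05
shift tool [ 0.0003 -0.0002  0.0006] turn -0.0017
```

View pics/w14.png

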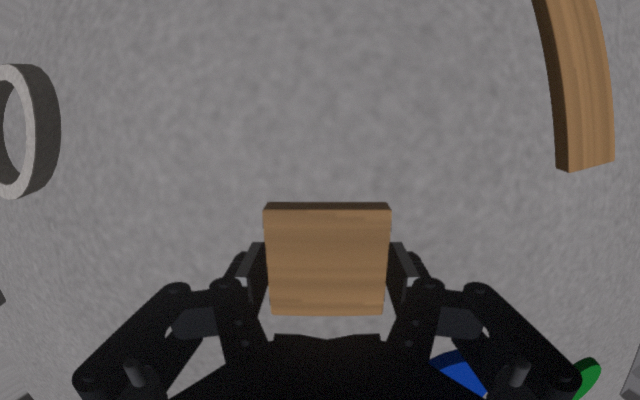

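```bash
python3 -m crank '[[0.045,-0.01,0,0,0],[0.045,-0.02,0,0,0],[0.045,-0.03,0,0,0],[0.045,-0.03,0,0,-0.1],[0.045,-0.03,0,0,-0.1]]'
python3 -m crank '[[0.045,0,0,0,-0.051],[0.045,0,0.03,-0.001,0],[0.045,0,0.036,-0.0015,0],[0.045,0,0.036,-0.0015,0],[0.045,0,0.036,-0.0015,0]]'
python3 - <<'E'
from h import *
shot("w15");delta(.5859,.2391,.1,-9.6)
E
```

```text
t: 17.55
tcp_pos: [0.5188, -0.2776, 0.1014]
tool_rot: [0.076, 0.703, -0.076, 0.703]
force: [0.1, -0.3, -0.3]
finger_gap: 0.692
t: 18.05
tcp_pos: [0.5366, -0.1397, 0.1005]
tool_rot: [0.06, 0.705, -0.059, 0.705]
force: [0.8, 0.7, -0.5]
finger_gap: 0.692
tcp [ 0.5366 -0.1397  0.1005]
tcp [ 0.5355 -0.1337  0.1002] zyaw -9.48 q6 -1.86 F [-0.2  2.8 -0.9] t 18.1
shift tool [ 0.0019  0.376  -0.0118] turn 0.002
```

View pics/w15.png

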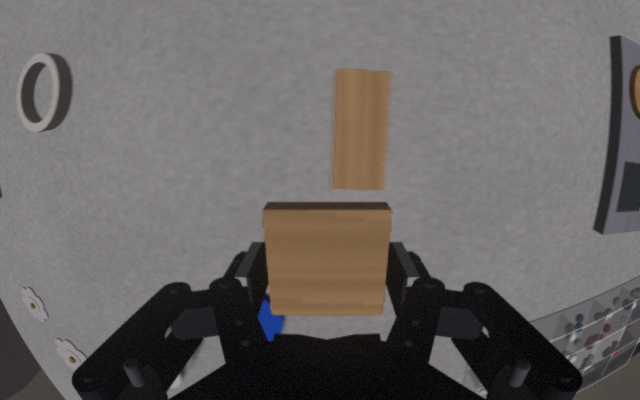

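Held square and level at (326,260). Continuing to hover over the square cavity.

```bash
python3 -m crank '[[0.045,0,0.036,-0.001,0],[0.045,0,0.036,-0.001,0],[0.045,0,0.036,-0.001,0],[0.045,0,0.036,-0.001,0],[0.045,0,0.036,-0.001,0]]'
python3 -m crank '[[0.045,0,0.036,-0.001,0],[0.045,0,0.036,-0.001,0],[0.045,0,0.036,-0.001,0],[0.045,0,0.036,-0.001,0],[0.045,0,0.03,-0.001,0]]'
python3 -m crank '[[0.045,0,0.018,-0.002,0],[0.045,0,0,0,0],[0.045,0,0,0,0],[0.045,0,0,0,0]]'
python3 - <<'E'
from h import *
shot("w16");delta(.5859,.2391,.1,-9.6)
E
```

```text
t: 18.6
tcp_pos: [0.5618, 0.0386, 0.1004]
tool_rot: [0.059, 0.705, -0.059, 0.705]
force: [0.8, 0.5, 0.3]
finger_gap: 0.692
t: 19.1
tcp_pos: [0.5859, 0.2115, 0.1004]
tool_rot: [0.059, 0.705, -0.059, 0.705]
force: [0.8, -0.4, 0.2]
finger_gap: 0.69
t: 19.5
tcp_pos: [0.5868, 0.2262, 0.1001]
tool_rot: [0.059, 0.705, -0.06, 0.704]
force: [-0.0, -0.3, -0.4]
finger_gap: 0.688
tcp [0.5868 0.2262 0.1001]
tcp [0.587  0.2262 0.1002] zyaw -9.71 q6 -1.21 F [-0.1 -0.3  0. ] t 19.55
shift tool [ 0.0002  0.0126 -0.0033] turn -0.0019
```

View pics/w16.png

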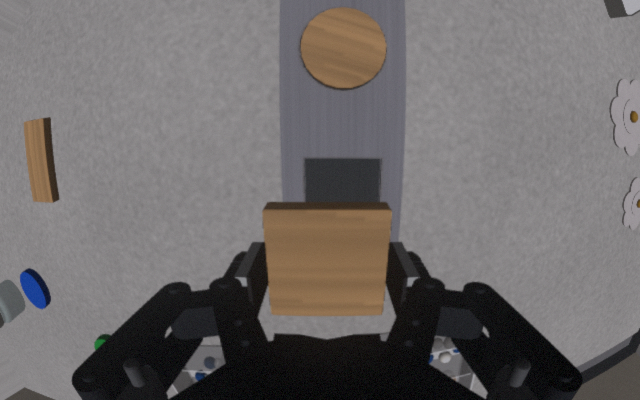

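```bash
python3 -m crank '[[0.045,0,0.006,-0.001,0],[0.045,0,0.006,-0.002,0],[0.045,0,0.0005,0,0],[0.045,0.02,0,0,0],[0.045,0.02,0,0,0]]'
python3 -m crank '[[0.045,0.02,0,0,0],[0.045,0.01,0,0,0],[0.045,0,0,0,0],[0.045,0,0,0,0],[0.045,0,0,0,0]]'
python3 - <<'E'
from h import *
s,d,W=shot("w17");delta(.5859,.2391,-.0052,-9.6)
T=np.array(d["T_tool_cam"]); g=cv2.cvtColor(d["image"],6); print("col327",g[196:216,327],"bottom",g[306:324,327]); print("row 280",g[285,255:285],g[285,370:400])
for X,pts in ((-.0332,[(266,211),(388,211),(270,314),(384,314)]),):
    o,v=rays(d,pts,T); print(((o+v*((X-o[0])/v[:,0])[:,None])[:,1:]*1000).round(1))
E
python3 held.py w17 -0.0332; python3 dieedge.py w17 20 180 266 399 5 6
```

```text
t: 20.05
tcp_pos: [0.5871, 0.241, 0.0606]
tool_rot: [0.059, 0.704, -0.059, 0.705]
force: [-0.1, 0.7, -1.3]
finger_gap: 0.684
t: 20.55
tcp_pos: [0.5872, 0.2408, 0.0313]
tool_rot: [0.059, 0.704, -0.059, 0.705]
force: [0.7, 0.2, -0.1]
finger_gap: 0.689
tcp [0.5872 0.2408 0.0313]
tcp [0.5872 0.2408 0.0314] zyaw -9.61 q6 -1.19 F [ 0.3 -0.1  0. ] t 20.6
shift tool [ 0.0366 -0.002  -0.0011] turn -0.0002
col327 [ 52  51  50  50  54  49  50  46  49  51  49  48  52  76  99 110 106 106
 106 107] bottom [111 106 114 112 116 120 122 121 123 119 124 128 128 132 133 133 134 134]
row 280 [ 17  22  23  22  23  21  19  23  22  25  24  29  45  85 108 110 111 111
 112 111 108 109 106 110 111 105 108 108 111 108] [109 107 107 109 106 106 109 107 106 109 106 106 105 108 104  94  60  27
  24  21  25  22  25  24  19  25  18  27  20  23]
[[-27.9 -28. ]
 [ 27.7 -28. ]
 [-30.5  30.3]
 [ 30.4  30.3]]
[  262   209   130   107 12837] [326.59577783 260.520994  ] tool y,z: rect ((-0.3446693420410156, 0.7438106536865234), (59.57223892211914, 59.20735168457031), 89.98311614990234) circ ((-0.33355459570884705, 0.570669949054718), 41.03166580200195) bbox [-29.944975 -29.04322 ] [29.262371 30.535803] median depth->x
disc centre in tool [-0.0329 -0.0006 -0.0031]
L 160 along-z med -0.0193 along-y med -0.042 slope deg -1.01
R 160 along-z med -0.0196 along-y med 0.0497 slope deg 0.16Traceback (most recent call last):
  File "dieedge.py", line 20, in <module>
    P=plane(d,A,.02,W)[:,:2]-C; print(n,len(A),"along-z med",np.median(P@dirz).round(4),"along-y med",np.median(P@diry).round(4), "slope deg" ,round(float(np.degrees(np.polyfit(P@dirz,P@diry,1)[0])),2))
      ~~~~~^^^^^^^^^^^
  File "h.py", line 16, in plane
    o,v=rays(d,uv,Twc); return o+v*((z-o[2])/v[:,2])[:,None]
        ~~~~^^^^^^^^^^
  File "h.py", line 7, in rays
    x=(uv[:,0]-d["cx"]); y=(uv[:,1]-d["cy"])
       ~~^^^^^
IndexError: index 0 is out of bounds for axis 1 with size 0
```

View pics/w17.png

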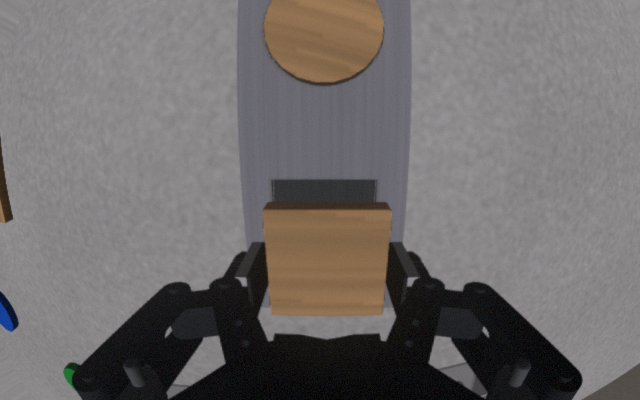

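```bash
python3 - <<'E'
from h import *
d=dict(np.load("w17.npz")); g=cv2.cvtColor(d["image"],6).astype(int); T=np.array(d["T_tool_cam"])
print(g[172:200,325]); print("L",g[192,262:282],"R",g[192,368:388]); print("die L",g[150,228:252],"R",g[150,396:420])
E
python3 dieedge.py w17 60 180 240 409 0 100 
```

```text
[104 105 104 104 104 103  98  79  56  51  47  48  52  48  49  52  55  51
  50  53  53  53  51  52  52  54  49  49]
L [108 109 108 109 110 109 109 103  98  87  67  81  62  55  46  53  53  52
  55  55] R [ 51  54  51  49  53  56  64  66  78  94  99 101 107 106 106 107 105 105
 106 109]
die L [134 133 133 134 129 131 127 130 131 131 126 115 111 112 112 109 108 107
 107 105 106 107 105 106] R [106 105 106 108 110 110 110 109 111 106 110 108 112 123 143 141 142 142
 142 139 138 136 138 138]
L 120 along-z med -0.008 along-y med -0.0502 slope deg 0.15
R 120 along-z med -0.0079 along-y med 0.0498 slope deg 0.19
T 129 along-z med -0.0299 along-y med 0.0001 slope deg -1.59
```

```bash
python3 - <<'E'
from h import *
d=dict(np.load("w17.npz")); T=np.array(d["T_tool_cam"])
o,v=rays(d,[(325,178.5),(270.5,192),(377.5,192)],T); print(((o+v*((.0113-o[0])/v[:,0])[:,None])*1000).round(1))
E
```

```text
[[ 11.3  -1.3 -33. ]
 [ 11.3 -33.8 -24.9]
 [ 11.3  30.  -24.9]]
```

```bash
python3 -m crank '[[0.045,0.008,-0.0016,-0.0015,0],[0.045,0.01,0,0,0],[0.045,0.008,0,0,0],[0.045,0,0,0,0],[0.045,0,0,0,0]]'
python3 - <<'E'
from h import *
s,d,W=shot("w18");delta(.5859,.2391,-.0052,-9.5)
E
```

```text
t: 21.1
tcp_pos: [0.5842, 0.2392, 0.0035]
tool_rot: [0.059, 0.705, -0.059, 0.704]
force: [0.0, 0.4, 0.9]
finger_gap: 0.688
tcp [0.5842 0.2392 0.0035]
tcp [0.5845 0.2393 0.0039] zyaw -9.62 q6 -1.19 F [0.6 0.5 0.5] t 21.15
shift tool [0.0091 0.0001 0.0014] turn -0.002
```

View pics/w18.png

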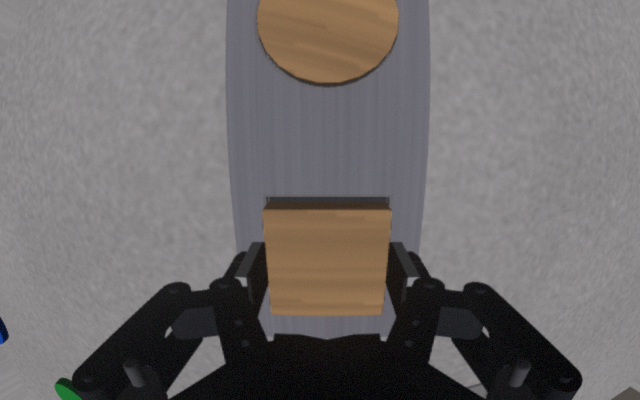

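The cavity edges at (264,200) and (391,200) line up symmetrically with the tile. Easing down.

```bash
python3 -m crank '[[0.045,0.002,0.0003,0.0005,0],[0.045,0.002,0,0,0],[0.045,0,0,0,0]]'; python3 -m crank '[[0.045,0.002,0,0,0],[0.045,0,0,0,0]]'; python3 -m crank '[[0.045,0.001,0,0,0],[0.045,0,0,0,0]]';  python3 -m crank '[[0.045,0.001,0,0,0],[0.045,0,0,0,0]]'
```

```text
t: 21.45
tcp_pos: [0.585, 0.2395, 0.0001]
tool_rot: [0.059, 0.705, -0.059, 0.705]
force: [-0.6, 1.3, -1.0]
finger_gap: 0.689
t: 21.65
tcp_pos: [0.5849, 0.2394, -0.002]
tool_rot: [0.059, 0.705, -0.059, 0.704]
force: [-0.3, 0.1, 0.4]
finger_gap: 0.693
t: 21.85
tcp_pos: [0.585, 0.2394, -0.0029]
tool_rot: [0.059, 0.705, -0.059, 0.705]
force: [-0.0, 0.3, -1.0]
finger_gap: 0.686
t: 22.05
tcp_pos: [0.585, 0.2394, -0.0039]
tool_rot: [0.059, 0.705, -0.059, 0.705]
force: [-0.2, -0.4, -0.6]
finger_gap: 0.688
```

```bash
python3 -m crank '[[0.045,0.001,0,0,0],[0.045,0,0,0,0]]'; python3 -m crank '[[0.045,0.001,0,0,0],[0.045,0,0,0,0]]'
```

```text
t: 22.25
tcp_pos: [0.585, 0.2394, -0.0049]
tool_rot: [0.059, 0.705, -0.059, 0.705]
force: [0.7, 0.4, -0.3]
finger_gap: 0.689
t: 22.45
tcp_pos: [0.5851, 0.2395, -0.0052]
tool_rot: [0.059, 0.705, -0.059, 0.705]
force: [-0.9, 0.3, 4.2]
finger_gap: 0.689
```

Floor contact at −5.2 mm, as predicted. Releasing, then raising to look.

```bash
python3 -m crank '[[0.065,-0.0005,0,0,0],[0.072,0,0,0,0],[0.085,0,0,0,0],[0.085,0,0,0,0],[0.085,0,0,0,0]]'; python3 -m crank '[[0.085,-0.02,0,0,0],[0.085,-0.04,0,0,0],[0.085,-0.04,0,-0.01,0],[0.085,-0.04,0,-0.02,0],[0.085,0,0,-0.02,0]]'; python3 -m crank '[[0.085,0,0,0,0],[0.085,0,0,0,0],[0.085,0,0,0,0]]'
python3 blank.py w19 0.028
```

```text
t: 22.95
tcp_pos: [0.585, 0.2394, -0.0054]
tool_rot: [0.059, 0.705, -0.059, 0.705]
force: [-1.0, -0.1, -0.5]
finger_gap: 0.999
t: 23.45
tcp_pos: [0.5398, 0.249, 0.1405]
tool_rot: [0.061, 0.7, -0.058, 0.709]
force: [-0.5, 1.5, -0.3]
finger_gap: 0.992
t: 23.75
tcp_pos: [0.5364, 0.2475, 0.1337]
tool_rot: [0.059, 0.705, -0.059, 0.704]
force: [0.6, 0.0, -0.2]
finger_gap: 0.998
tcp [0.5364 0.2475 0.1337]
[326.7 113.8] 4349 rect [array([467.7, 259.2]), array([64.4, 64.2]), np.float64(80.3)] circ [467.9 258.9] 32.7
[ 58.7 194.7] 1794 rect [array([484.6, -80.9]), array([53.6, 95.1]), np.float64(78.4)] circ [484.7 -80.6] 53.4
[326.8 238.7] 3655 rect [array([583.7, 239.4]), array([59.7, 62.3]), np.float64(80.1)] circ [584.7 239.4] 41.7
tcp [0.5364 0.2475 0.1336] zyaw -9.64 q6 -1.16 F [-0.1 -0.6 -0.3] t 23.8
shift tool [-0.0001  0.0001 -0.0001] turn -0.0008
```

View pics/w19.png

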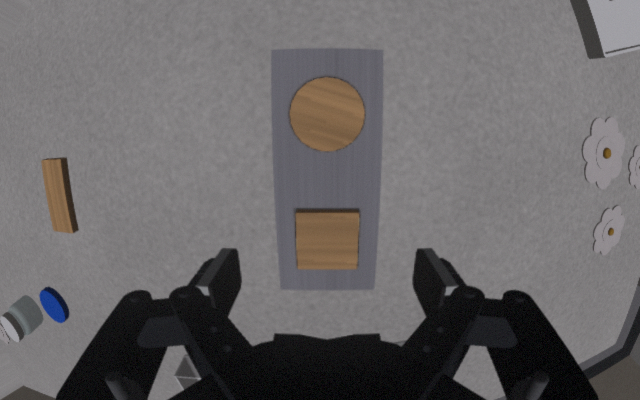

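Both blanks lie in their cavities, the disc at (327,114) and the tile at (327,240). Now the level and height check, plus the bystanders.

```bash
echo sq; python3 level.py w19 327 242 20; echo rd; python3 level.py w19 327 114 20; echo die; python3 level.py w19 327 180 14
python3 - <<'E'
from h import *
d=snapshot("top"); a=np.load("top0.npz")["image"]; b=d["image"]; cv2.imwrite("pics/top1.png",b)
D=cv2.absdiff(a,b).max(2)
for n,(x0,y0,x1,y1) in dict(oblong=(315,212,348,252),jar=(392,158,420,186),tape=(418,254,456,290),blue=(360,167,385,192),green=(322,134,346,158)).items(): print(n,D[y0:y1,x0:x1].mean().round(1),(D[y0:y1,x0:x1]>40).sum())
c=cv2.resize(b[120:300,170:460],None,fx=2.7,fy=2.7); cv2.imwrite("pics/top1c.png",c)
E
```

```text
sq
z 0.028 tilt deg [-0.04 -0.06]
rd
z 0.028 tilt deg [-0.17  0.03]
die
z 0.02 tilt deg [-0.01 -0.07]
oblong 9.9 0
jar 10.0 0
tape 9.7 0
blue 9.9 0
green 9.2 0
```

View pics/top1c.png

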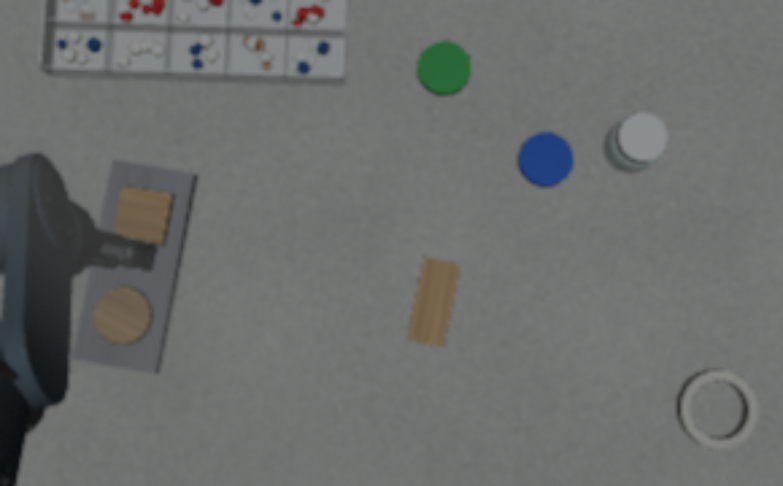

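Both blanks are in the die, at (143,215) and (122,315) in the crop, and the bystanders have not moved. Handing in.

```bash
python3 -c "
from station import manip; print(manip.sign_off())"
```

```text
the job is handed in; nothing more can be done
None
```

I laid the wooden disc in the round cavity and the square tile in the square cavity, released both, and raised the open gripper clear. I handed the job in at about 24 s of the 61 s allowed.

- **Seating:** By wrist depth, both blank tops are at 28.0 mm against 20.0 mm for the die, so each stands 8 mm proud. Both are level within 0.2°. On each lowering, floor contact came at the predicted height, with at most about 12 N at the wrist.
- **Bystanders:** Comparing the top view before and after shows no change at the oblong blank, jar, tape roll, or blue and green discs.
- **Disagreements:**
  - Both cameras put the finger tips 20–29 mm (depending on opening) above where the stated TCP would place them, so I set grasp heights from the measured tips.
  - My first level check on the disc gave a false tilt because it included empty depth pixels. Filtered, it read level.
  - The top camera read about 2 mm off the wrist camera in y, so I relied on the wrist camera.

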